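Load a paste jar on the inclined spindle of a bench mixer

TASK

Lift the mixer's clear hood until its springs carry it past the middle and it stays open by itself. Take the green-lidded jar in its aluminium carrier and seat it fully home on the mixer's leaning flatted shaft, turned so that the flat in its bore matches the shaft's flat, and let go of it; then swing the hood shut over it. Leave the blue-lidded jar and the other things on the bench where they are.

Things in the scene. Friction and masses are not known exactly. Their poses are not given: they have to be found in the camera images.
- mixer: White bench paste mixer fixed to the bench, housing 208 x 164 mm, 58 mm high; clear hood on top (roof at 194 mm when shut). Origin: on the bench under its middle; x from its front (display, two buttons) to its rear, y to its left, z up. Spring cartridges beside the hood reach y = +-95 mm. Open, the hood stands behind the hinge, up to 290 mm high at the knob's end.
- hood (a joint): The hood's hinge, rad: 0 shut, 1.65 fully open. Two springs and the hood's weight pull it shut below about 0.85 and push it on to the open stop above that; lifting it at the knob, or pulling it back from the stop, takes about 5 N. The hinge is damped: let go, the hood falls either way in about a second.
- hood_hinge (a point): Middle of the hood's hinge axis, fixed on the mixer 70 mm above the bench, 72 mm behind its centre; axes as the mixer's. The hood turns about this y axis; its front goes up and to the rear as it opens.
- hood_knob (a point): Middle of the black round pull knob (22 mm thick, 50 mm long) that sticks out of the hood's foot to its front (-x). Shut, it lies 194 mm ahead of the hinge axis and 18 mm above it; its axes turn with the hood. The hood's front, 28 mm behind this point, rises above it leaning 26 degrees to the rear: pinch the knob by its sides from above, best leaning some 20 degrees to the mixer's front.
- shaft_seat (a point): Centre of the steel flange (56 mm wide) on which the carrier sits. z: along the shaft, which leans 30 degrees to the mixer's front; -x: where the shaft's flat faces. Shaft 22 mm thick, 27 mm long, flat 5 mm from its axis, last 4 mm tapered to 19 mm. Flange and shaft turn together with 0.5 Nm of drag and start at any angle within 0.6 rad of the flat facing the front.
- green_jar: White jar, green lid, fixed in an aluminium carrier; 80 mm high, 0.18 to 0.37 kg. Carrier 57 mm wide up to 41 mm, jar 50 mm, lid 52 mm wide from 58 mm up. Origin: centre of the underside, z up. Underside: D bore 31 mm deep, 23.8 mm wide, flat 5.9 mm from the axis on the -x side, marked by an outer flat and white lines on carrier and lid. Seated, its frame coincides with shaft_seat's.
- blue_jar: The same jar and carrier with a blue lid; not to be moved. Origin: centre of its underside on the bench.
- rf_module: Small milled aluminium module, 48 x 82 x 17 mm, lying on the bench; a bystander. Origin: centre of its underside.
- solder_reel: Blue reel of solder, 64 mm wide and 40 mm high, standing on its flange; a bystander. Origin: centre of its underside.
- tweezers: Black tweezers, 126 mm long and 9 mm high, lying near the bench's front edge; a bystander. Origin: centre of its underside.
Not all that is in view belongs to the job. What is shaped like the green_jar but red is not meant.

How it is judged:
By the outcome, as a careful person would: the job done as asked, in the order asked, and still so for the second after the job is handed in, with the robot touching nothing.
It also fails if it takes over 64 s, if anything falls off the work surface, if the arm or the gripper's body presses on something with over 40 N, if the wrist force passes 120 N, or if a joint passes its speed limit or range.

ROBOT

A 7-joint arm with a two-finger parallel gripper is mounted at the origin on a cart in front of the work surface, level with it; the furniture and walls round the work are solid. World frame = base frame: x ahead of the robot, y to its left, z up, the work surface at z = 0. Lengths are in m, angles in rad, forces in N, time in s.
With the tool pointing down it reaches from about 0.375 to 0.925 m from the base axis. Payload 3.1 kg.
Tool frame: the origin (TCP) lies at the very end of the fingers, on their centre line; the grasp point (between the pads) lies 19 mm behind it; z points along the fingers, y is the line along which they close (so a half turn about z gives the same grasp; the last joint's range is limited). The gripper opens to 85 mm and grips with 20 to 120 N. Pads are 22 mm wide; open, the fingers measure 114 mm over their backs; the gripper's body (76 mm by 85 mm) begins 54 mm behind the grasp point. The pads swing forward as they close: fully open they stand 13 mm farther back than shut.
Start: joints at [1.202, 0.383, 0.044, 1.598, -0.018, 1.161, -0.05], TCP at [0.174, -0.626, 0.231] pointing down, gripper open.
Joint ranges: [-2.61, 2.61], [-0.41, 2.15], [-1.48, 1.57], [0, 2.5], [-1.57, 4.71], [0.05, 1.97], [-2.85, 2.85]. Speed limits (rad/s): [2.79, 2.79, 3.14, 3.14, 3.14, 3.14, 3.14].

INTERFACE

Orientations are given as a unit quaternion [x, y, z, w].
In Python, from station import telemetry, snapshot, camera_info, ticket gives the robot as it stands.
- The arm moves only by the tool apply_moves, never from a script. Its argument "motion" is a list that holds one entry, the list of rows, each a list of 5 numbers: the opening, from 0 (shut) to 1 (fully open), then the shift along the tool's x, y, z in units of 40 mm (1.0 is 40 mm), then the turn about the tool's z in units of 6 degrees (1.0 is 6 degrees). A call has exactly 8 rows; each row shifts and turns the commanded pose from where the row before left it, along the tool's axes as they then stand; what a row does not reach is not made up. A row lasts 1/10 s, in which the tool goes at most 50 mm and 8.59 degrees, less where a joint would pass 70% of its speed; a pose out of reach is approached as far as the arm can. A call is refused whole if a number of a shift passes 1 or a number of a turn 1, either way. A call with a gripper value outside its range is refused whole. The fingers move at their own pace and stop on an object; the grip force is fixed at half the most. Time passes only in rows, so rows that do not move let the fingers close, or fill a call up. It gives the time, the measured TCP pose, the force, the opening and the grip force at its end, in the units of the state.
- telemetry.state(): the state, without advancing time (a new reading comes with each control period).
- snapshot(name): name is "scene" or "side" or "wrist"; returns the picture (384x512x3 uint8, red, green, blue); there is no depth.
- camera_info(name): a dict with "K" (3x3 intrinsics, pixels), "world_from_camera" (4x4, takes a point from camera to world coordinates); the wrist camera has in their place "tool_from_camera" (4x4, takes a point from camera to tool coordinates, whose origin is the TCP and whose axes are the flange's). Camera axes: x right, y up, looking along -z (the intrinsics and any distortion apply to the point x, -y, -z); pixel columns grow to the right and rows downward; lengths in m; the calibration is good to about 2 mm. A picture is of the moment at which its call begins: read the wrist's pose just before it. camera_info takes no time and is no camera call.
- ticket.hand_in(): hands the job in; it is judged then, once.
The state is a dict: "t": time; "joint_positions": joint angles; "joint_velocities": joint speeds; "joint_efforts": joint torques, N m; "eef_pos": TCP position; "ee_rot": TCP orientation; "force": force on the tool from outside, world axes, zero at the start; "moment": the same for the moment, N m; "gripper_width": finger opening in m; "grip_force": force on a finger pad.
Only numpy, scipy, OpenCV 4.12 (cv2) and the standard library are available. Lean on these libraries where they do the work, as an engineer would, in place of code of your own. Each camera call takes 0.05 s, during which the arm holds its last target. There are 200 camera calls.

## Working session

There is one attempt and no reset: what is moved stays moved. The work goes in short steps, Python scripts to look and compute and a tool call to move; the robot and the scene stay as the last step left them, time stands still between calls to the robot, and variables do not carry over. Pictures are saved under pics/ and viewed, at most 10 in all, crops included, and the job is handed in when it is done.

Besides the shell and the picture viewer there is one more tool, called after "Emit:" as name(argument=value, ...) on one line, values as JSON. apply_moves: Moves the arm, as the interface text tells. Its arguments: {"type":"object","properties":{"motion":{"type":"array"}},"required":["motion"]}

```bash
mkdir -p pics; ls; cat > h.py <<'E'
import numpy as np,cv2
from station import telemetry,snapshot,camera_info,ticket
from scipy.spatial.transform import Rotation as R
def snap(n,f=None):
    im=snapshot(n)
    if f: cv2.imwrite('pics/'+f,im[:,:,::-1])
    return im
E
python3 - <<'E'
from h import *
np.set_printoptions(precision=4,suppress=True)
s=telemetry.state();print(s)
print(R.from_quat(s['ee_rot']).as_matrix())
a=snap('scene','a.png');b=snap('side','b.png');c=snap('wrist','c.png')
for n in('scene','side','wrist'):print(n,camera_info(n))
cv2.imwrite('pics/ab.png',np.hstack([a,b])[:,:,::-1])
E
```

```text
pics
{'t': 0.0, 'joint_positions': array([ 1.2022,  0.3838,  0.0438,  1.5996, -0.0179,  1.1612, -0.0499]), 'joint_velocities': array([ 0.0026, -0.0019,  0.0006, -0.0016, -0.0019,  0.0002, -0.0013]), 'joint_efforts': array([ -0.0003, -43.3455,   1.0246, -24.9515,   0.0106,   0.0111,
        -0.    ]), 'eef_pos': array([ 0.1736, -0.6254,  0.2299]), 'ee_rot': array([ 0.9908,  0.135 , -0.0003, -0.0013]), 'force': array([-0.4366,  0.6301,  1.2399]), 'moment': array([-0.0476, -0.    , -0.0213]), 'grip_force': 0.0, 'gripper_width': 0.08561236045724543}
[[ 0.9635  0.2676 -0.0009]
 [ 0.2676 -0.9635  0.0025]
 [-0.0001 -0.0027 -1.    ]]
scene {'K': array([[347.2243,   0.    , 263.5789],
       [  0.    , 347.2243, 193.4462],
       [  0.    ,   0.    ,   1.    ]]), 'world_from_camera': array([[ 0.85  ,  0.4548, -0.2657,  0.2115],
       [-0.5266,  0.7452, -0.4091, -0.4878],
       [ 0.0119,  0.4877,  0.8729,  1.0993],
       [ 0.    ,  0.    ,  0.    ,  1.    ]])}
side {'K': array([[353.5587,   0.    , 256.6999],
       [  0.    , 353.5587, 185.0415],
       [  0.    ,   0.    ,   1.    ]]), 'world_from_camera': array([[-0.9183,  0.2696, -0.2899,  0.2495],
       [-0.3956, -0.5952,  0.6995,  0.662 ],
       [ 0.016 ,  0.757 ,  0.6532,  0.71  ],
       [ 0.    ,  0.    ,  0.    ,  1.    ]])}
wrist {'K': array([[276.085 ,   0.    , 256.5286],
       [  0.    , 276.085 , 189.8304],
       [  0.    ,   0.    ,   1.    ]]), 'tool_from_camera': array([[ 0.0005,  0.9626,  0.271 ,  0.068 ],
       [ 1.    , -0.0007,  0.0003, -0.0001],
       [ 0.0005,  0.271 , -0.9626, -0.1435],
       [ 0.    ,  0.    ,  0.    ,  1.    ]])}
```

View pics/a.png

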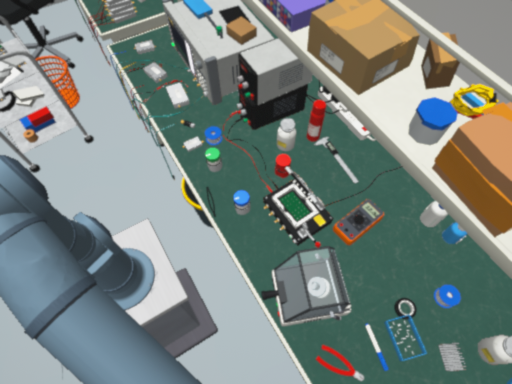

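View pics/b.png

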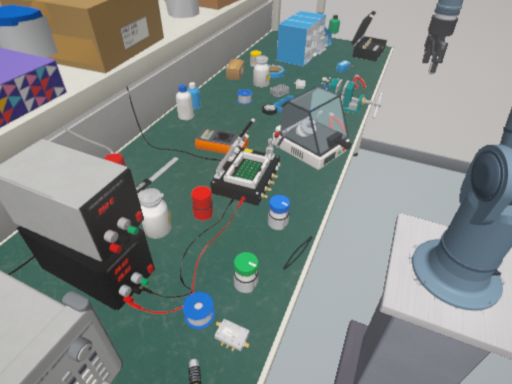

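Scene view: green lid at about (213,155), blue jar lid at (242,200), a loose blue reel at (213,133), and the mixer at (310,285) with its knob at (267,293). Side view: green lid (246,264), blue (279,204), mixer (315,125).

```bash
cat >> h.py <<'E'
def ray(cam,uv,z,state=None):
    ci=camera_info(cam);K=ci['K']
    if cam=='wrist':
        s=state or telemetry.state();T=np.eye(4);T[:3,:3]=R.from_quat(s['ee_rot']).as_matrix();T[:3,3]=s['eef_pos'];T=T@ci['tool_from_camera']
    else:T=ci['world_from_camera']
    d=np.array([(uv[0]-K[0,2])/K[0,0],-(uv[1]-K[1,2])/K[1,1],-1]);d=T[:3,:3]@d;o=T[:3,3]
    return o+d*(z-o[2])/d[2]
def blobs(im,lo,hi,amin=30):
    m=cv2.inRange(cv2.cvtColor(im,cv2.COLOR_RGB2HSV),lo,hi)
    n,l,st,c=cv2.connectedComponentsWithStats(m)
    return [(np.round(c[i],1),st[i][4]) for i in range(1,n) if st[i][4]>=amin],l
E
python3 - <<'E'
from h import *
np.set_printoptions(precision=3,suppress=True)
a=cv2.imread('pics/a.png')[:,:,::-1];b=cv2.imread('pics/b.png')[:,:,::-1]
for n,im in(('scene',a),('side',b)):
    for nm,lo,hi in(('green',(50,150,90),(72,255,255)),('blue',(100,150,90),(118,255,255))):
        for c,ar in blobs(im,lo,hi)[0]: print(n,nm,c,ar,ray(n,c,.08))
print('knob',ray('scene',(267,293),.088))
ca=cv2.resize(a[235:340,250:365],None,fx=3.4,fy=3.4,interpolation=2);cb=cv2.resize(b[80:175,262:360],None,fx=4,fy=4,interpolation=2)
H=380;out=np.zeros((H,800,3),np.uint8);out[:min(H,ca.shape[0]),:391]=ca[:H];out[:cb.shape[0],400:792]=cb
cv2.imwrite('pics/m.png',out[:,:,::-1])
E
```

```text
scene green [212.8 153.7] 140 [0.452 0.224 0.08 ]
scene blue [197.9   6.7] 288 [0.793 1.025 0.08 ]
scene blue [472.4  99.9] 121 [ 1.46  -0.081  0.08 ]
scene blue [436.3 113.1] 897 [ 1.284 -0.056  0.08 ]
scene blue [ 33.6 123.8] 140 [-0.057  0.693  0.08 ]
scene blue [213.  133.9] 206 [0.495 0.303 0.08 ]
scene blue [241.5 197.1] 191 [0.451 0.016 0.08 ]
scene blue [452.6 233.6] 278 [ 0.958 -0.448  0.08 ]
scene blue [448.2 295.2] 393 [ 0.802 -0.578  0.08 ]
scene blue [416.8 335.3] 153 [ 0.646 -0.61   0.08 ]
scene blue [393.7 341.1] 147 [ 0.582 -0.587  0.08 ]
scene blue [382.7 361.4] 105 [ 0.523 -0.61   0.08 ]
side green [245.  263.2] 420 [0.45  0.236 0.08 ]
side blue [16.6 14.5] 623 [ 2.449 -0.851  0.08 ]
side blue [310.8  14.4] 57 [ 0.867 -1.65   0.08 ]
side blue [303.4  18.7] 79 [ 0.881 -1.542  0.08 ]
side blue [291.6  42.3] 1025 [ 0.811 -1.12   0.08 ]
side blue [342.4  67.3] 65 [ 0.499 -0.914  0.08 ]
side blue [277.1  74.2] 53 [ 0.738 -0.718  0.08 ]
side blue [182.1  87.6] 39 [ 1.034 -0.435  0.08 ]
side blue [195.  97.] 123 [ 0.947 -0.387  0.08 ]
side blue [244.1  91.9] 77 [ 0.795 -0.506  0.08 ]
side blue [281.7 102.4] 81 [ 0.631 -0.487  0.08 ]
side blue [278.7 203.4] 294 [0.449 0.031 0.08 ]
side blue [198.3 308.3] 752 [0.488 0.37  0.08 ]
knob [ 0.355 -0.298  0.088]
```

View pics/m.png

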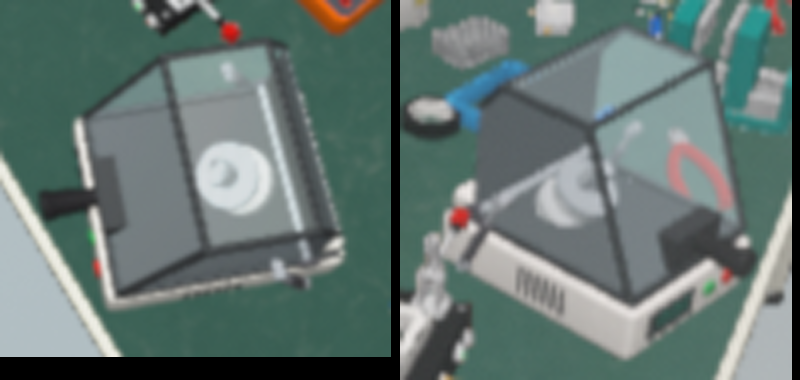

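The crop shows the mixer's front edge from about (273,271) to (282,324) in the scene view. The knob runs from tip (262,295) to base (278,293), and the flange is at about (318,287).

```bash
python3 - <<'E'
from h import *
np.set_printoptions(precision=3,suppress=True)
c=lambda u,v:(250+u/3.4,235+v/3.4)
for n,u,v,z in(('kt',42,205,.088),('kb',97,198,.088),('FL',80,124,.058),('FR',108,298,.058),('RR',342,245,.058),('shafttip',220,173,.09),('flange',234,178,.075)):
    print(n,ray('scene',c(u,v),z))
d=lambda u,v:(262+(u-400)/4,80+v/4)
for n,u,v,z in(('kt',745,258,.088),('FL',628,308,.058),('RL',462,222,.058),('FR',742,250,.058),('ledFLbot',628,358,0.),('tip',597,165,.09)):
    print(n,ray('side',d(u,v),z))
E
```

```text
kt [ 0.34  -0.296  0.088]
kb [ 0.383 -0.316  0.088]
FL [ 0.411 -0.248  0.058]
FR [ 0.351 -0.385  0.058]
RR [ 0.545 -0.454  0.058]
shafttip [ 0.484 -0.353  0.09 ]
flange [ 0.495 -0.361  0.075]
kt [ 0.341 -0.301  0.088]
FL [ 0.415 -0.24   0.058]
RL [ 0.576 -0.3    0.058]
FR [ 0.351 -0.358  0.058]
ledFLbot [ 0.411 -0.253  0.   ]
tip [ 0.487 -0.385  0.09 ]
```

```bash
cat >> h.py <<'E'
def yaw(s): M=R.from_quat(s['ee_rot']).as_matrix();return np.degrees(np.arctan2(M[1,0],M[0,0]))
def plan(pos,yw,n,g,turnrows=None,s=None):
    s=s or telemetry.state();p=np.array(s['eef_pos']);y=yaw(s);tr=turnrows or n
    dy=yw-y;d=(np.array(pos)-p)/n/.04
    for i in range(n):
        c,sn=np.cos(np.radians(y)),np.sin(np.radians(y))
        t=-dy/tr/6 if i<tr else 0
        print([g]+[round(float(v),2) for v in(c*d[0]+sn*d[1],sn*d[0]-c*d[1],-d[2])]+[round(t,2)],end=',\n' if i%8<7 else '\n--\n')
        y-=t*6
E
python3 -c "
from h import *
plan((.36,-.307,.25),156.4,24,1)"
```

```text
[1, 0.28, -0.27, -0.02, np.float64(-0.98)],
[1, 0.3, -0.24, -0.02, np.float64(-0.98)],
[1, 0.32, -0.21, -0.02, np.float64(-0.98)],
[1, 0.34, -0.17, -0.02, np.float64(-0.98)],
[1, 0.36, -0.14, -0.02, np.float64(-0.98)],
[1, 0.37, -0.1, -0.02, np.float64(-0.98)],
[1, 0.38, -0.06, -0.02, np.float64(-0.98)],
[1, 0.38, -0.02, -0.02, np.float64(-0.98)]
--
[1, 0.38, 0.02, -0.02, np.float64(-0.98)],
[1, 0.38, 0.06, -0.02, np.float64(-0.98)],
[1, 0.37, 0.1, -0.02, np.float64(-0.98)],
[1, 0.36, 0.13, -0.02, np.float64(-0.98)],
[1, 0.34, 0.17, -0.02, np.float64(-0.98)],
[1, 0.33, 0.2, -0.02, np.float64(-0.98)],
[1, 0.3, 0.24, -0.02, np.float64(-0.98)],
[1, 0.28, 0.27, -0.02, np.float64(-0.98)]
--
[1, 0.25, 0.29, -0.02, np.float64(-0.98)],
[1, 0.22, 0.32, -0.02, np.float64(-0.98)],
[1, 0.18, 0.34, -0.02, np.float64(-0.98)],
[1, 0.15, 0.35, -0.02, np.float64(-0.98)],
[1, 0.11, 0.37, -0.02, np.float64(-0.98)],
[1, 0.07, 0.38, -0.02, np.float64(-0.98)],
[1, 0.03, 0.38, -0.02, np.float64(-0.98)],
[1, -0.01, 0.38, -0.02, np.float64(-0.98)]
--
```

Emit:
apply_moves(motion=[[[1,0.28,-0.27,-0.02,-0.98],[1,0.3,-0.24,-0.02,-0.98],[1,0.32,-0.21,-0.02,-0.98],[1,0.34,-0.17,-0.02,-0.98],[1,0.36,-0.14,-0.02,-0.98],[1,0.37,-0.1,-0.02,-0.98],[1,0.38,-0.06,-0.02,-0.98],[1,0.38,-0.02,-0.02,-0.98]]])

```text
t: 0.95
eef_pos: [0.2355, -0.5191, 0.2373]
ee_rot: [0.854, 0.521, 0.0, -0.0]
force: [0.1, -0.2, 0.6]
gripper_width: 0.0852
grip_force: 0.0
```

Emit:
apply_moves(motion=[[[1,0.38,0.02,-0.02,-0.98],[1,0.38,0.06,-0.02,-0.98],[1,0.37,0.1,-0.02,-0.98],[1,0.36,0.13,-0.02,-0.98],[1,0.34,0.17,-0.02,-0.98],[1,0.33,0.2,-0.02,-0.98],[1,0.3,0.24,-0.02,-0.98],[1,0.28,0.27,-0.02,-0.98]]])

```text
t: 1.75
eef_pos: [0.2973, -0.4132, 0.2438]
ee_rot: [0.575, 0.818, 0.0, -0.0]
force: [0.7, -0.2, -0.1]
gripper_width: 0.0859
grip_force: 0.0
```

Emit:
apply_moves(motion=[[[1,0.25,0.29,-0.02,-0.98],[1,0.22,0.32,-0.02,-0.98],[1,0.18,0.34,-0.02,-0.98],[1,0.15,0.35,-0.02,-0.98],[1,0.11,0.37,-0.02,-0.98],[1,0.07,0.38,-0.02,-0.98],[1,0.03,0.38,-0.02,-0.98],[1,0,0.38,-0.02,-0.98]]])

```text
t: 2.55
eef_pos: [0.3589, -0.3069, 0.2502]
ee_rot: [0.2, 0.98, 0.0, -0.0]
force: [0.1, 0.5, 0.0]
gripper_width: 0.0854
grip_force: 0.0
```

```bash
python3 - <<'E'
from h import *
np.set_printoptions(precision=4,suppress=True)
s=telemetry.state();print(s['t'],s['eef_pos'],yaw(s),s['joint_positions'],s['force']);print(R.from_quat(s['ee_rot']).as_matrix()[:,2])
snap('wrist','w1.png')
E
```

```text
2.55 [ 0.3589 -0.3069  0.2502] 156.88121389484067 [ 1.0501  0.0485 -0.4382  1.9698  0.0228  1.1285  1.7698] [0.052  0.5369 0.0394]
[-0.0005  0.0004 -1.    ]
```

View pics/w1.png

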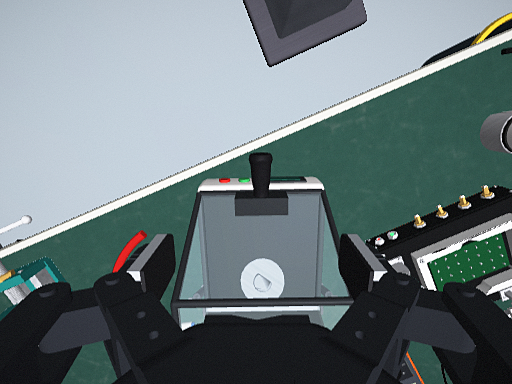

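Wrist view: the knob runs from (260,155) to (261,198), and the housing's front edge from about (200,185) to (325,183). The flange is at (263,279) with the shaft's flat visible.

```bash
python3 - <<'E'
from h import *
np.set_printoptions(precision=4,suppress=True)
im=cv2.imread('pics/w1.png')[:,:,::-1];s=telemetry.state()
g=cv2.cvtColor(im,cv2.COLOR_RGB2GRAY)
for v in(158,165,172,180,190):
    x=np.where(g[v,240:285]<60)[0];print(v,240+x.min(),240+x.max(),ray('wrist',(240+x.mean(),v),.088))
w=(im.min(2)>150)
for u in(205,215,240,280,290,315,322):
    r=np.where(w[160:205,u])[0];print(u,160+r.min(),160+r.max(),ray('wrist',(u,160+r.min()),.058)) if len(r) else 0
for v in(183,187):
    r=np.where(w[v,180:340])[0];print(v,180+r.min(),180+r.max(),ray('wrist',(180+r.min(),v),.055),ray('wrist',(180+r.max(),v),.055))
E
```

```text
158 249 272 [ 0.344  -0.2921  0.088 ]
165 250 270 [ 0.3511 -0.2957  0.088 ]
172 251 270 [ 0.3587 -0.2982  0.088 ]
180 252 284 [ 0.3706 -0.2939  0.088 ]
190 240 284 [ 0.3793 -0.3039  0.088 ]
205 162 190 [ 0.3269 -0.3583  0.058 ]
215 160 189 [ 0.3294 -0.3459  0.058 ]
240 182 189 [ 0.3667 -0.3288  0.058 ]
280 183 188 [ 0.3873 -0.283   0.058 ]
290 183 188 [ 0.3922 -0.2714  0.058 ]
315 178 188 [ 0.3982 -0.2403  0.058 ]
322 184 189 [ 0.4089 -0.2347  0.058 ]
183 202 321 [ 0.3499 -0.3741  0.055 ] [ 0.4082 -0.2351  0.055 ]
187 199 323 [ 0.3532 -0.3799  0.055 ] [ 0.4141 -0.2345  0.055 ]
```

```bash
python3 -c "
from h import *
plan((.358,-.298,.069),157,7,1)"
```

```text
[1, 0.02, 0.02, 0.65, np.float64(0.01)],
[1, 0.02, 0.02, 0.65, np.float64(0.01)],
[1, 0.02, 0.02, 0.65, np.float64(0.01)],
[1, 0.02, 0.02, 0.65, np.float64(0.01)],
[1, 0.02, 0.02, 0.65, np.float64(0.01)],
[1, 0.02, 0.02, 0.65, np.float64(0.01)],
[1, 0.02, 0.02, 0.65, np.float64(0.01)],
```

Emit:
apply_moves(motion=[[[1,0.02,0.02,0.65,0],[1,0.02,0.02,0.65,0],[1,0.02,0.02,0.65,0],[1,0.02,0.02,0.65,0],[1,0.02,0.02,0.65,0],[1,0.02,0.02,0.65,0],[1,0.02,0.02,0.65,0],[0,0,0,0,0]]])

```text
t: 3.4
eef_pos: [0.3527, -0.2982, 0.0651]
ee_rot: [0.203, 0.979, 0.002, -0.004]
force: [-0.5, 1.1, 0.5]
gripper_width: 0.0731
grip_force: 0.0
```

Emit:
apply_moves(motion=[[[0,0,0,0,0],[0,0,0,0,0],[0,0,0,0,0],[0,0,0,0,0],[0,0,0,0,0],[0,0,0,-0.1,0],[0,0,0,-0.1,0],[0,0,0,-0.1,0]]])

```text
t: 4.2
eef_pos: [0.3582, -0.302, 0.0814]
ee_rot: [0.202, 0.979, -0.001, 0.003]
force: [5.6, -4.0, -5.8]
gripper_width: 0.0207
grip_force: 58.1
```

Emit:
apply_moves(motion=[[[0,-0.055,0,-0.3,0],[0,-0.073,0,-0.295,0],[0,-0.09,0,-0.29,0],[0,-0.11,0,-0.283,0],[0,-0.125,0,-0.276,0],[0,-0.142,0,-0.268,0],[0,-0.158,0,-0.258,0],[0,-0.174,0,-0.248,0]]])

```text
t: 5.0
eef_pos: [0.3906, -0.3152, 0.1689]
ee_rot: [0.202, 0.979, -0.0, 0.001]
force: [3.6, -3.0, -8.6]
gripper_width: 0.0208
grip_force: 60.5
```

Emit:
apply_moves(motion=[[[0,-0.188,0,-0.238,0],[0,-0.202,0,-0.225,0],[0,-0.216,0,-0.212,0],[0,-0.228,0,-0.199,0],[0,-0.24,0,-0.185,0],[0,-0.251,0,-0.17,0],[0,-0.261,0,-0.154,0],[0,-0.27,0,-0.138,0]]])

```text
t: 5.8
eef_pos: [0.4593, -0.3431, 0.2318]
ee_rot: [0.202, 0.979, 0.001, -0.0]
force: [-1.1, 4.4, 3.0]
gripper_width: 0.0203
grip_force: 59.0
```

Emit:
apply_moves(motion=[[[1,0,0,0,0],[1,0,0,0,0],[1,0,0,0,0],[1,0,0,-0.3,0],[1,0,0,-0.5,0],[1,0.3,0,-0.5,0],[1,0.3,0,-0.3,0],[1,0,0,0,0]]])

```text
t: 6.6
eef_pos: [0.4362, -0.336, 0.2972]
ee_rot: [0.203, 0.979, -0.002, 0.002]
force: [0.5, 0.1, -0.0]
gripper_width: 0.0853
grip_force: 0.0
```

```bash
python3 - <<'E'
from h import *
np.set_printoptions(precision=4,suppress=True)
s=telemetry.state();print(s['t'],s['eef_pos'],yaw(s),s['joint_positions'],s['force'])
w=snap('wrist','w2.png');b=snap('side','b2.png')
o=np.zeros((384,800,3),np.uint8);o[:,:512]=w;cb=cv2.resize(b[60:185,262:357],None,fx=3,fy=3,interpolation=2);o[:375,514:799]=cb
cv2.imwrite('pics/wb2.png',o[:,:,::-1])
E
```

```text
6.6 [ 0.4362 -0.336   0.2972] 156.55655206702735 [ 0.9875  0.1696 -0.4525  1.7455  0.0803  1.2392  1.6764] [ 0.4663  0.1206 -0.0357]
```

View pics/wb2.png

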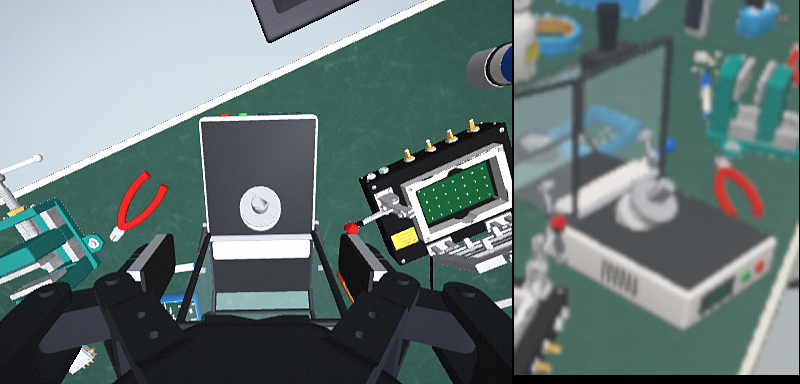

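The hood is open in both views. The flange is at about (260,207) in the wrist view. I'm moving closer to read the flat.

Emit:
apply_moves(motion=[[[1,-0.25,0,0.9,0],[1,-0.25,0,0.9,0],[1,-0.25,0,0.9,0],[1,-0.25,0,0.9,0],[1,0,0,0,0],[1,0,0,0,0],[1,0,0,0,0],[1,0,0,0,0]]])

```text
t: 7.5
eef_pos: [0.474, -0.3517, 0.1524]
ee_rot: [0.203, 0.979, -0.001, 0.002]
force: [0.4, -0.1, -0.1]
gripper_width: 0.0854
grip_force: 0.0
```

```bash
python3 - <<'E'
from h import *
np.set_printoptions(precision=4,suppress=True)
s=telemetry.state();print(s['t'],list(s['eef_pos']),list(s['ee_rot']),yaw(s))
w=snap('wrist','w3.png')
cv2.imwrite('pics/w3c.png',cv2.resize(w[60:330,150:370],None,fx=2.2,fy=2.2,interpolation=2)[:,:,::-1])
E
```

```text
7.5 [np.float64(0.4740044016545169), np.float64(-0.3516718547924994), np.float64(0.15235120716982248)] [np.float64(0.20255516615479402), np.float64(0.9792687739576598), np.float64(-0.0009704211247874082), np.float64(0.001769547486277913)] 156.62724637320892
```

View pics/w3c.png

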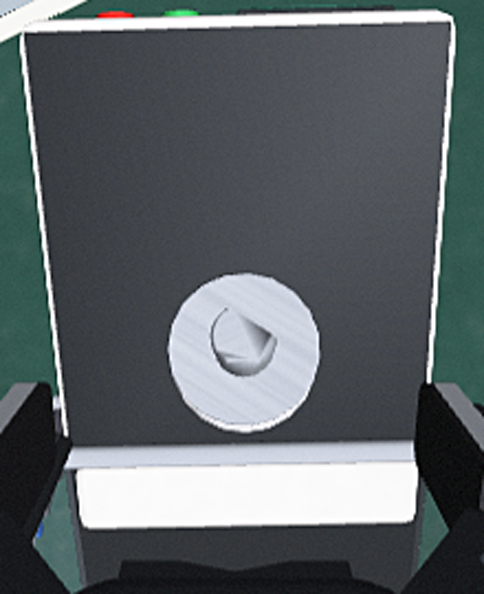

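Flange is centred at about (261,220) in the full image and 69 px wide. The straight silhouette edge of the shaft runs from crop (232,308) to (275,345), so the flat faces the front-left.

```bash
cat > m.py <<'E'
from h import *
np.set_printoptions(precision=4,suppress=True)
s={'eef_pos':[0.4740044,-0.35167185,0.15235],'ee_rot':[0.202555,0.979269,-0.00097,0.00177]}
im=cv2.imread('pics/w3.png')[:,:,::-1]
ci=camera_info('wrist');K=ci['K'];T=np.eye(4);T[:3,:3]=R.from_quat(s['ee_rot']).as_matrix();T[:3,3]=s['eef_pos'];T=T@ci['tool_from_camera']
def dirw(u,v): return T[:3,:3]@np.array([(u-K[0,2])/K[0,0],-(v-K[1,2])/K[1,1],-1])
o=T[:3,3]
def onpl(u,v,p,n): d=dirw(u,v);return o+d*(n@(p-o))/(n@d)
# flange by contour
g=cv2.cvtColor(im,cv2.COLOR_RGB2GRAY);m=(g>110).astype(np.uint8);m[:,:215]=0;m[:,310:]=0;m[:178]=0;m[259:]=0
n,l,st,c=cv2.connectedComponentsWithStats(m);i=1+np.argmax(st[1:,4]);cn=max(cv2.findContours((l==i).astype(np.uint8),0,1)[0],key=len)
el=cv2.fitEllipse(cv2.convexHull(cn));print('ell',el,st[i])
# mixer edges at z=.058: deck left/right side white lines & front
for u,v in((160.5,75.5),(354.5,70),(178,252),(345,230)):print('corner',ray('wrist',(u,v),.058,s))
for yw in(-23.,):
    x=np.array([np.cos(np.radians(yw)),np.sin(np.radians(yw)),0]);y=np.array([-x[1],x[0],0]);z=np.array([0,0,1.])
    ax=np.cos(np.pi/6)*z-np.sin(np.pi/6)*x; fx=np.cos(np.pi/6)*x+np.sin(np.pi/6)*z
    wpx=el[1][1];
    for dep in(.215,.22,.225,.23):
        p=o+dirw(*el[0])*dep
        L=onpl(el[0][0]-34,el[0][1],p,ax);Rr=onpl(el[0][0]+34,el[0][1],p,ax)
        pts=np.array([onpl(*q[0],p,ax)-p for q in cv2.convexHull(cn)])
        a,b=pts@fx,pts@y;print('dep',dep,p,'w y',np.ptp(b),'w x',np.ptp(a))
        tp=p+.027*ax;A=onpl(150+230/2.2,60+307/2.2,tp,ax)-tp;B=onpl(150+275/2.2,60+345/2.2,tp,ax)-tp
        A2,B2=np.array([A@fx,A@y]),np.array([B@fx,B@y]);e=B2-A2;nn=np.array([-e[1],e[0]])/np.linalg.norm(e);nn*=np.sign(-nn[0])
        print('  flat normal (fx,y)',nn,'ang',np.degrees(np.arctan2(-nn[1],-nn[0])),'dist',nn@A2,'A',A2,'B',B2)
E
python3 m.py
```

```text
ell ((260.5687255859375, 219.7033233642578), (68.88570404052734, 72.46337127685547), 178.64883422851562) [ 226  184   70   73 3871]
corner [ 0.3542 -0.3841  0.058 ]
corner [ 0.4119 -0.2402  0.058 ]
corner [ 0.4991 -0.4447  0.058 ]
corner [ 0.5406 -0.2908  0.058 ]
dep 0.215 [ 0.4858 -0.3536  0.0953] w y 0.053737964263675664 w x 0.05632237728381113
  flat normal (fx,y) [-0.7542  0.6567] ang -41.048399700402825 dist 0.004900263865608166 A [-0.0103 -0.0044] B [0.0018 0.0095]
dep 0.22 [ 0.4875 -0.3543  0.0906] w y 0.054987684362830906 w x 0.05763220001134167
  flat normal (fx,y) [-0.7542  0.6567] ang -41.04839970040276 dist 0.005111173252909461 A [-0.0107 -0.0045] B [0.0018 0.0098]
dep 0.225 [ 0.4893 -0.355   0.086 ] w y 0.05623740446198613 w x 0.058942022738872155
  flat normal (fx,y) [-0.7542  0.6567] ang -41.048399700402705 dist 0.005322082640210786 A [-0.0111 -0.0046] B [0.0017 0.0101]
dep 0.23 [ 0.4911 -0.3557  0.0813] w y 0.05748712456114141 w x 0.06025184546640265
  flat normal (fx,y) [-0.7542  0.6567] ang -41.048399700402626 dist 0.005532992027512008 A [-0.0114 -0.0047] B [0.0017 0.0103]
```

```bash
cat >> m.py <<'E'
print('-----')
p=np.array([.488,-.3546,.0863]);tp=p+.027*ax
gf=g.astype(float)
P=[]
for u in range(252,278):
    col=gf[195:232,u]; print(u,col.astype(int)[:].tolist()) if u%2==0 else 0
E
python3 m.py | sed -n '/-----/,$p'
```

```text
-----
252 [213, 208, 207, 206, 213, 133, 175, 211, 213, 211, 205, 207, 211, 211, 210, 209, 209, 208, 212, 209, 206, 213, 214, 216, 212, 178, 144, 169, 159, 123, 98, 83, 67, 165, 219, 222, 217]
254 [218, 214, 211, 203, 207, 217, 215, 213, 209, 205, 208, 210, 212, 212, 212, 209, 208, 212, 209, 206, 212, 213, 212, 214, 220, 200, 151, 174, 216, 191, 131, 106, 88, 66, 126, 212, 224]
256 [217, 216, 215, 213, 207, 205, 209, 212, 206, 205, 209, 215, 212, 210, 211, 209, 210, 210, 207, 209, 214, 214, 213, 212, 211, 212, 177, 174, 215, 190, 154, 132, 116, 96, 71, 159, 212]
258 [213, 218, 216, 215, 213, 207, 208, 197, 198, 206, 215, 210, 209, 208, 209, 212, 212, 209, 212, 214, 211, 212, 212, 208, 212, 213, 202, 175, 208, 188, 160, 148, 128, 113, 90, 98, 203]
260 [213, 213, 217, 217, 216, 215, 212, 211, 189, 181, 189, 194, 201, 206, 212, 214, 210, 211, 212, 212, 212, 211, 210, 210, 211, 216, 218, 192, 208, 193, 177, 166, 142, 130, 122, 111, 170]
262 [215, 215, 211, 213, 217, 215, 215, 212, 209, 193, 164, 161, 175, 181, 187, 192, 197, 206, 215, 215, 213, 210, 207, 211, 212, 213, 214, 209, 214, 199
[... 664 characters left out ...]
0, 215, 212, 218, 173, 103, 90, 102, 104, 111, 111, 125, 158, 194, 201, 204, 198, 183, 172, 151, 139, 133, 177, 209, 210, 212, 211]
272 [214, 216, 215, 213, 215, 216, 214, 217, 210, 212, 217, 216, 214, 212, 215, 191, 103, 74, 114, 158, 184, 193, 192, 189, 184, 172, 159, 145, 135, 141, 206, 218, 209, 206, 208, 207, 212]
274 [213, 213, 215, 213, 211, 216, 216, 217, 214, 211, 211, 215, 217, 215, 210, 211, 214, 200, 174, 162, 165, 161, 153, 138, 144, 181, 213, 220, 220, 220, 217, 216, 212, 206, 206, 207, 206]
276 [210, 211, 214, 215, 214, 212, 213, 217, 216, 216, 210, 211, 214, 216, 213, 212, 206, 209, 207, 210, 211, 217, 222, 221, 216, 214, 210, 211, 213, 215, 214, 214, 215, 212, 209, 204, 205]
```

```bash
sed -i '/^print(.-----/,$d' m.py; cat >> m.py <<'E'
print('-----')
p=np.array([.488,-.3546,.0863]);tp=p+.027*ax
for A,B in(((260,203),(272,210.4)),((258,201.8),(271,209.7))):
    q=[onpl(*e,tp,ax)-tp for e in(A,B)];q=np.array([[e@fx,e@y] for e in q]);e=q[1]-q[0];nn=np.array([-e[1],e[0]])/np.linalg.norm(e);nn*=np.sign(-nn[0]);print('phi',np.degrees(np.arctan2(-nn[1],-nn[0])),'dist',nn@q[0],q)
# triangulate flange: b2 (side)
b=cv2.imread('pics/b2.png');gb=cv2.cvtColor(b,cv2.COLOR_BGR2GRAY);mm=(gb>165).astype(np.uint8);mm[:110]=0;mm[140:]=0;mm[:,:295]=0;mm[:,:][:,326:]=0
print(gb[112:138:2,296:326:2])
for cam,pt in(('side',p),('scene',p),('side',tp)):
    ci=camera_info(cam);W=np.linalg.inv(ci['world_from_camera']);c=W[:3,:3]@pt+W[:3,3];k=ci['K'];print(cam,'pred px',k[0,0]*c[0]/-c[2]+k[0,2],k[1,1]*-c[1]/-c[2]+k[1,2])
E
python3 m.py | sed -n '/-----/,$p'
```

```text
-----
phi -32.492721931448756 dist 0.005859057964614595 [[-0.0073 -0.0005]
 [-0.0018  0.0081]]
phi -32.11442485267187 dist 0.005877896896109751 [[-0.0082 -0.002 ]
 [-0.0023  0.0074]]
[[104 118 125 132 143 150 158 106  82  95  96  97  98  97  97]
 [ 80 110 191 215 217 174 126  84  81  95  97  97  95  96  96]
 [186 226 231 231 230 218 169 107  93  96  96  96  98  97  97]
 [231 232 231 229 219 195 175 101  90  97  97  97  98  98  98]
 [231 230 219 186 189 185 174 155 172 140 101  98 100  98  97]
 [222 201 181 182 188 188 168 170 162 180 105  98 100  99  97]
 [186 169 171 183 187 167 150 117 108 130  85  89  97  97  97]
 [118 198 182 182 189 167 120 110 134 179 105  81  82  86  92]
 [149 209 180 161 186 186 179 172 183 189 129  80  80  80  81]
 [159 206 200 162 169 187 189 190 190 187 119  81  81  80  80]
 [156 192 209 181 147 155 177 185 182 155  84  81  82  80  80]
 [101 147 199 207 183 140 120 111  97  83  81  81  80  81  80]
 [ 82  84 105 156 156 127  89  81  79  80  81  80  81  81  81]]
side pred px 308.2451889233686 126.32923027028775
scene pred px 315.9839864985949 285.73645442909225
side pred px 312.1868720421278 121.78967073226514
```

Emit:
apply_moves(motion=[[[1,0.3,0,-1,0],[1,0.3,0,-1,0],[1,0.3,0,-1,0],[1,0.3,0,-1,0],[1,0.256,0.656,0.078,0],[1,0.256,0.656,0.078,0],[1,0.256,0.656,0.078,0],[1,0.256,0.656,0.078,0]]])

```text
t: 8.35
eef_pos: [0.433, -0.2182, 0.2992]
ee_rot: [0.203, 0.979, -0.001, 0.001]
force: [0.0, 0.0, -0.3]
gripper_width: 0.0853
grip_force: 0.0
```

Emit:
apply_moves(motion=[[[1,0.256,0.656,0.078,0],[1,0.256,0.656,0.078,0],[1,0.256,0.656,0.078,0],[1,0.256,0.656,0.078,0],[1,0.256,0.656,0.078,0],[1,0.256,0.656,0.078,0],[1,0.256,0.656,0.078,0],[1,0.256,0.656,0.078,0]]])

```text
t: 9.15
eef_pos: [0.4411, 0.0072, 0.2738]
ee_rot: [0.202, 0.979, -0.001, 0.002]
force: [1.0, -0.0, -0.5]
gripper_width: 0.0851
grip_force: 0.0
```

Emit:
apply_moves(motion=[[[1,0.256,0.656,0.078,0],[1,0.256,0.656,0.078,0],[1,0.256,0.656,0.078,0],[1,0.256,0.656,0.078,0],[1,0.256,0.656,0.078,0],[1,0.256,0.656,0.078,0],[1,0.256,0.656,0.078,0],[1,0.256,0.656,0.078,0]]])

```text
t: 9.95
eef_pos: [0.4494, 0.2323, 0.2489]
ee_rot: [0.203, 0.979, -0.0, 0.002]
force: [0.3, -1.6, 0.9]
gripper_width: 0.0853
grip_force: 0.0
```

```bash
python3 - <<'E'
from h import *
np.set_printoptions(precision=4,suppress=True)
s=telemetry.state();print(s['t'],s['eef_pos'].tolist(),s['ee_rot'].tolist(),yaw(s),s['joint_positions'])
w=snap('wrist','w4.png')
bl,l=blobs(w,(45,120,60),(75,255,255),100);print(bl)
c=bl[np.argmax([b[1] for b in bl])][0].astype(int);print(ray('wrist',c,.08,s))
cr=w[max(0,c[1]-70):c[1]+70,c[0]-80:c[0]+80];cv2.imwrite('pics/w4c.png',cv2.resize(np.hstack([cr]),None,fx=4,fy=4,interpolation=2)[:,:,::-1])
E
```

```text
9.95 [0.4493569671043228, 0.23225660944852758, 0.24886265435948782] [0.20275608464967887, 0.9792279131152025, -6.603578776692574e-06, 0.0016322591615187362] 156.60356126732592 [ 0.3544  0.2052 -1.0001  1.8837  0.1916  1.1506  0.4478]
[(array([255.5, 174.1]), np.int32(1573)), (array([ 90.8, 351.9]), np.int32(410)), (array([428.7, 355.3]), np.int32(319))]
[0.4488 0.2305 0.08  ]
```

View pics/w4c.png

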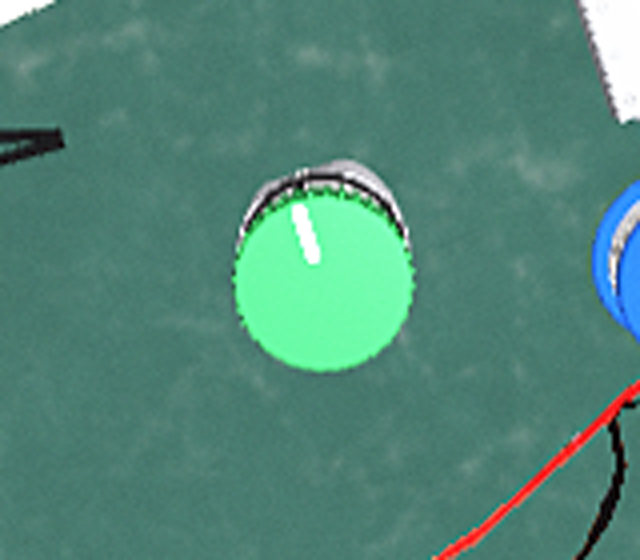

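White line on the lid runs from crop (315,260) out to (299,210), so the flat points about 17.7° left of image up (world 174°). The lid centre is at (.449,.2305), which agrees with both other views.

```bash
python3 -c "
from h import *
plan((.449,.2305,.047),206.3,12,1)"
```

```text
[1, -0.01, -0.01, 0.42, np.float64(-0.69)],
[1, -0.01, -0.01, 0.42, np.float64(-0.69)],
[1, -0.01, -0.02, 0.42, np.float64(-0.69)],
[1, -0.0, -0.02, 0.42, np.float64(-0.69)],
[1, -0.0, -0.02, 0.42, np.float64(-0.69)],
[1, -0.0, -0.02, 0.42, np.float64(-0.69)],
[1, -0.0, -0.02, 0.42, np.float64(-0.69)],
[1, -0.0, -0.02, 0.42, np.float64(-0.69)]
--
[1, 0.0, -0.02, 0.42, np.float64(-0.69)],
[1, 0.0, -0.02, 0.42, np.float64(-0.69)],
[1, 0.0, -0.02, 0.42, np.float64(-0.69)],
[1, 0.0, -0.02, 0.42, np.float64(-0.69)],
```

Emit:
apply_moves(motion=[[[1,-0.01,-0.01,0.42,-0.69],[1,-0.01,-0.01,0.42,-0.69],[1,0,-0.01,0.42,-0.69],[1,0,-0.01,0.42,-0.69],[1,0,-0.01,0.42,-0.69],[1,0,-0.01,0.42,-0.69],[1,0,-0.01,0.42,-0.69],[1,0,-0.01,0.42,-0.69]]])

```text
t: 10.8
eef_pos: [0.4502, 0.2275, 0.1138]
ee_rot: [-0.086, 0.996, -0.0, 0.001]
force: [0.4, -0.2, 0.1]
gripper_width: 0.0855
grip_force: 0.0
```

Emit:
apply_moves(motion=[[[1,0,-0.01,0.42,-0.69],[1,0,-0.02,0.42,-0.69],[1,0,-0.02,0.42,-0.69],[1,0,-0.02,0.42,-0.69],[0,0,0,0,0],[0,0,0,0,0],[0,0,0,0,0],[0,0,0,0,0]]])

```text
t: 11.6
eef_pos: [0.4509, 0.2266, 0.0478]
ee_rot: [-0.228, 0.974, 0.001, 0.002]
force: [-1.7, 0.4, 4.5]
gripper_width: 0.0509
grip_force: 61.9
```

```bash
python3 - <<'E'
from h import *
np.set_printoptions(precision=4,suppress=True)
s=telemetry.state();print(s['t'],s['eef_pos'],yaw(s),s['joint_positions'],s['gripper_width'],s['grip_force'],s['force'])
s['eef_pos'][2]+=.1
plan((.455,-.32,.24),157,24,0,10,s)
E
```

```text
11.6 [0.4509 0.2266 0.0478] -153.68390673000775 [ 0.265   0.5706 -0.9547  2.0405  0.6286  0.848   0.9771] 0.050852856583368786 61.91406698897481 [-1.7166  0.4297  4.4924]
[0, 0.25, -0.51, -0.1, np.float64(-5.18)],
[0, 0.48, -0.31, -0.1, np.float64(-5.18)],
[0, 0.57, -0.02, -0.1, np.float64(-5.18)],
[0, 0.5, 0.28, -0.1, np.float64(-5.18)],
[0, 0.28, 0.49, -0.1, np.float64(-5.18)],
[0, -0.01, 0.57, -0.1, np.float64(-5.18)],
[0, -0.3, 0.48, -0.1, np.float64(-5.18)],
[0, -0.51, 0.26, -0.1, np.float64(-5.18)]
--
[0, -0.57, -0.04, -0.1, np.float64(-5.18)],
[0, -0.46, -0.33, -0.1, np.float64(-5.18)],
[0, -0.23, -0.52, -0.1, 0],
[0, -0.23, -0.52, -0.1, 0],
[0, -0.23, -0.52, -0.1, 0],
[0, -0.23, -0.52, -0.1, 0],
[0, -0.23, -0.52, -0.1, 0],
[0, -0.23, -0.52, -0.1, 0]
--
[0, -0.23, -0.52, -0.1, 0],
[0, -0.23, -0.52, -0.1, 0],
[0, -0.23, -0.52, -0.1, 0],
[0, -0.23, -0.52, -0.1, 0],
[0, -0.23, -0.52, -0.1, 0],
[0, -0.23, -0.52, -0.1, 0],
[0, -0.23, -0.52, -0.1, 0],
[0, -0.23, -0.52, -0.1, 0]
--
```

```bash
python3 - <<'E'
from h import *
np.set_printoptions(precision=4,suppress=True)
w=snap('wrist','w5.png');bl,l=blobs(w,(45,100,50),(75,255,255),300);print(bl)
ci=camera_info('wrist');K=ci['K'];W=np.linalg.inv(ci['tool_from_camera']);c=W[:3,:3]@np.array([0,0,-.0322])+W[:3,3]
print('pred',K[0,0]*c[0]/-c[2]+K[0,2],K[1,1]*-c[1]/-c[2]+K[1,2],'mm/px',-c[2]/.276)
i=1+0
m=cv2.inRange(cv2.cvtColor(w,cv2.COLOR_RGB2HSV),(45,100,50),(75,255,255))
cn=max(cv2.findContours(m,0,1)[0],key=cv2.contourArea);print(cv2.boundingRect(cn),cv2.minEnclosingCircle(cn),cv2.fitEllipse(cv2.convexHull(cn)))
cv2.imwrite('pics/w5c.png',cv2.resize(w[100:384,130:390],None,fx=2,fy=2)[:,:,::-1])
E
```

```text
[(array([256.1, 265. ]), np.int32(9842))]
pred 255.83840082551563 269.90247480497044 mm/px 0.4565093620221367
(201, 207, 112, 113) ((257.0478210449219, 265.07391357421875), 58.709327697753906) ((256.7920837402344, 264.7706604003906), (114.6916732788086, 115.9699478149414), 158.3112030029297)
```

View pics/w5c.png

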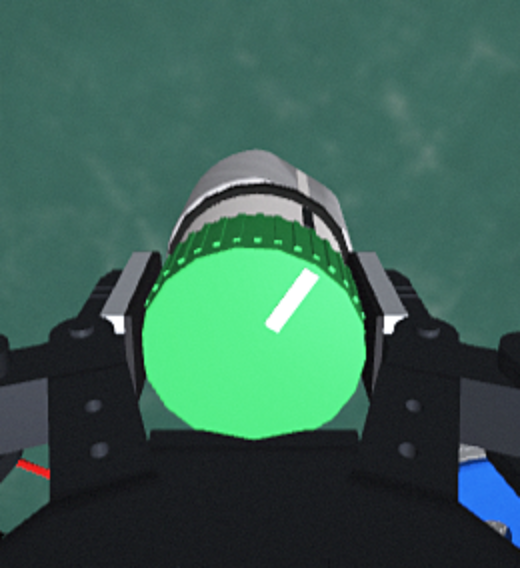

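Lid centred at crop (255,341), matching the predicted TCP centre within 1 px; the line sits about 34° right of tool x (needed 32°). The jar is well held.

```bash
sed -i 's/dy=yw-y;/dy=(yw-y+180)%360-180;/; s/\[round(t,2)\]/[round(float(t),2)]/' h.py; python3 - <<'E'
from h import *
s=telemetry.state()
s['eef_pos'][2]+=.104
plan((.4645,-.3452,.24),157,20,0,12,s)
E
```

```text
[0, 0.3, -0.65, -0.11, 0.69],
[0, 0.25, -0.67, -0.11, 0.69],
[0, 0.21, -0.68, -0.11, 0.69],
[0, 0.16, -0.7, -0.11, 0.69],
[0, 0.11, -0.71, -0.11, 0.69],
[0, 0.06, -0.71, -0.11, 0.69],
[0, 0.0, -0.71, -0.11, 0.69],
[0, -0.05, -0.71, -0.11, 0.69]
--
[0, -0.1, -0.71, -0.11, 0.69],
[0, -0.15, -0.7, -0.11, 0.69],
[0, -0.2, -0.69, -0.11, 0.69],
[0, -0.25, -0.67, -0.11, 0.69],
[0, -0.29, -0.65, -0.11, 0.0],
[0, -0.29, -0.65, -0.11, 0.0],
[0, -0.29, -0.65, -0.11, 0.0],
[0, -0.29, -0.65, -0.11, 0.0]
--
[0, -0.29, -0.65, -0.11, 0.0],
[0, -0.29, -0.65, -0.11, 0.0],
[0, -0.29, -0.65, -0.11, 0.0],
[0, -0.29, -0.65, -0.11, 0.0],
```

Emit:
apply_moves(motion=[[[0,0,0,-0.4,0],[0,0,0,-0.7,0],[0,0,0,-0.8,0],[0,0,0,-0.7,0],[0,0.3,-0.65,-0.11,0.69],[0,0.25,-0.67,-0.11,0.69],[0,0.21,-0.68,-0.11,0.69],[0,0.16,-0.7,-0.11,0.69]]])

```text
t: 12.45
eef_pos: [0.4516, 0.1088, 0.1679]
ee_rot: [-0.084, 0.997, -0.001, -0.001]
force: [-0.2, -0.5, -3.3]
gripper_width: 0.0506
grip_force: 63.2
```

Emit:
apply_moves(motion=[[[0,0.11,-0.71,-0.11,0.69],[0,0.06,-0.71,-0.11,0.69],[0,0,-0.71,-0.11,0.69],[0,-0.05,-0.71,-0.11,0.69],[0,-0.1,-0.71,-0.11,0.69],[0,-0.15,-0.7,-0.11,0.69],[0,-0.2,-0.69,-0.11,0.69],[0,-0.25,-0.67,-0.11,0.69]]])

```text
t: 13.25
eef_pos: [0.4558, -0.1193, 0.2031]
ee_rot: [0.204, 0.979, -0.001, -0.001]
force: [0.9, -0.2, -3.3]
gripper_width: 0.0505
grip_force: 63.2
```

Emit:
apply_moves(motion=[[[0,-0.29,-0.65,-0.11,0],[0,-0.29,-0.65,-0.11,0],[0,-0.29,-0.65,-0.11,0],[0,-0.29,-0.65,-0.11,0],[0,-0.29,-0.65,-0.11,0],[0,-0.29,-0.65,-0.11,0],[0,-0.29,-0.6,-0.11,0],[0,0,0,0,0]]])

```text
t: 14.05
eef_pos: [0.4582, -0.3215, 0.2341]
ee_rot: [0.206, 0.978, -0.001, 0.0]
force: [0.3, -0.3, -3.3]
gripper_width: 0.0508
grip_force: 63.3
```

```bash
python3 - <<'E'
from h import *
np.set_printoptions(precision=4,suppress=True)
s=telemetry.state();print(s['t'],s['eef_pos'],yaw(s),s['joint_positions'],s['gripper_width'],s['force'],s['moment'])
plan((.4645,-.3452,.172),157,8,0)
E
```

```text
14.05 [ 0.4582 -0.3215  0.2341] 156.17481652151787 [ 1.2112  0.3052 -0.7897  1.7846  0.2391  1.1488  1.5008] 0.05078463946268089 [ 0.3483 -0.2633 -3.3223] [-0.0523  0.0309 -0.0084]
[0, -0.05, -0.06, 0.19, -0.02],
[0, -0.05, -0.06, 0.19, -0.02],
[0, -0.05, -0.06, 0.19, -0.02],
[0, -0.05, -0.06, 0.19, -0.02],
[0, -0.05, -0.06, 0.19, -0.02],
[0, -0.05, -0.06, 0.19, -0.02],
[0, -0.05, -0.06, 0.19, -0.02],
[0, -0.05, -0.06, 0.19, -0.02]
--
```

Emit:
apply_moves(motion=[[[0,-0.05,-0.06,0.19,-0.02],[0,-0.05,-0.06,0.19,-0.02],[0,-0.05,-0.06,0.19,-0.02],[0,-0.05,-0.06,0.19,-0.02],[0,-0.05,-0.06,0.19,-0.02],[0,-0.05,-0.06,0.19,-0.02],[0,-0.05,-0.06,0.19,-0.02],[0,-0.05,-0.06,0.19,0]]])

```text
t: 14.85
eef_pos: [0.4676, -0.3396, 0.1721]
ee_rot: [0.195, 0.981, 0.0, -0.0]
force: [0.5, -1.5, -2.8]
gripper_width: 0.0508
grip_force: 63.3
```

```bash
python3 - <<'E'
from h import *
np.set_printoptions(precision=4,suppress=True)
s=telemetry.state();print(s['t'],s['eef_pos'],yaw(s),s['force'],s['moment'])
b=snap('side','b5.png');w=snap('wrist','w6.png')
o=np.zeros((420,800,3),np.uint8);o[:420,:400]=cv2.resize(b[55:160,260:360],None,fx=4,fy=4,interpolation=2);o[:380,402:800]=cv2.resize(w[100:290,157:356],None,fx=2,fy=2)
cv2.imwrite('pics/o6.png',o[:,:,::-1])
E
```

```text
14.85 [ 0.4676 -0.3396  0.1721] 157.48161189734068 [ 0.4759 -1.4731 -2.8199] [-0.0024  0.0146 -0.0351]
```

View pics/o6.png

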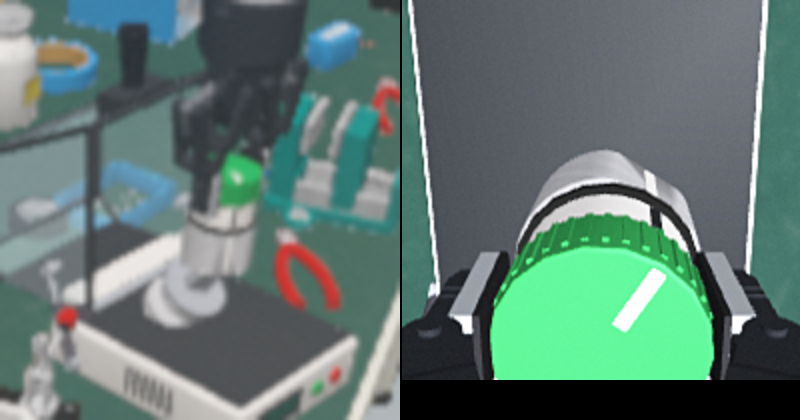

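Emit:
apply_moves(motion=[[[0,0,-0.05,0,0],[0,0,-0.05,0,0],[0,0,-0.05,0,0],[0,0,0,0,0],[0,0,0,0,0],[0,0,0,0,0],[0,0,0,0,0],[0,0,0,0,0]]])

```text
t: 15.75
eef_pos: [0.4653, -0.3448, 0.1729]
ee_rot: [0.195, 0.981, 0.0, 0.0]
force: [0.5, 0.6, -2.7]
gripper_width: 0.0504
grip_force: 63.3
```

```bash
cat >> h.py <<'E'
SEAT=np.array([.4878,-.3551,.0863]);YW=-23.
def mx(p,seat=SEAT):
    a=np.radians(YW);x=np.array([np.cos(a),np.sin(a)]);d=np.array(p)-seat
    return np.round(1000*np.array([d[:2]@x,d[:2]@[-x[1],x[0]],d[2]]),1)
def st():
    s=telemetry.state();print(round(s['t'],2),'pos',s['eef_pos'].round(4),'mixer-rel mm',mx(s['eef_pos']),'yaw',round(yaw(s),1),'F',s['force'].round(1),'M',s['moment'].round(2),'w',round(s['gripper_width'],4),round(s['grip_force']))
E
python3 -c "
from h import *
st()"
```

```text
15.75 pos [ 0.4653 -0.3448  0.1729] mixer-rel mm [-24.7   0.7  86.6] yaw 157.5 F [ 0.5  0.6 -2.7] M [-0.04  0.01 -0.02] w 0.0504 63
```

Emit:
apply_moves(motion=[[[0,0,-0.01,0.14,0],[0,0,0,0.14,0],[0,0.146,0,0.056,0],[0,0.146,0,0.056,0],[0,0.134,0,0.081,0],[0,0.134,0,0.081,0],[0,0.118,0,0.103,0],[0,0.118,0,0.103,0]]])

```text
t: 16.55
eef_pos: [0.4407, -0.3333, 0.1472]
ee_rot: [0.194, 0.981, -0.001, 0.005]
force: [-0.6, 4.5, 14.0]
gripper_width: 0.0505
grip_force: 66.7
```

```bash
python3 - <<'E'
from h import *
st()
b=snap('side','b7.png');w=snap('wrist','w7.png')
o=np.zeros((420,800,3),np.uint8);o[:420,:400]=cv2.resize(b[55:160,260:360],None,fx=4,fy=4,interpolation=2);o[:380,402:800]=cv2.resize(w[130:320,157:356],None,fx=2,fy=2)
cv2.imwrite('pics/o7.png',o[:,:,::-1])
E
```

```text
16.55 pos [ 0.4407 -0.3333  0.1472] mixer-rel mm [-51.8   1.7  60.9] yaw 157.6 F [-0.6  4.5 14. ] M [ 0.83 -0.29  0.12] w 0.0505 67
```

View pics/o7.png

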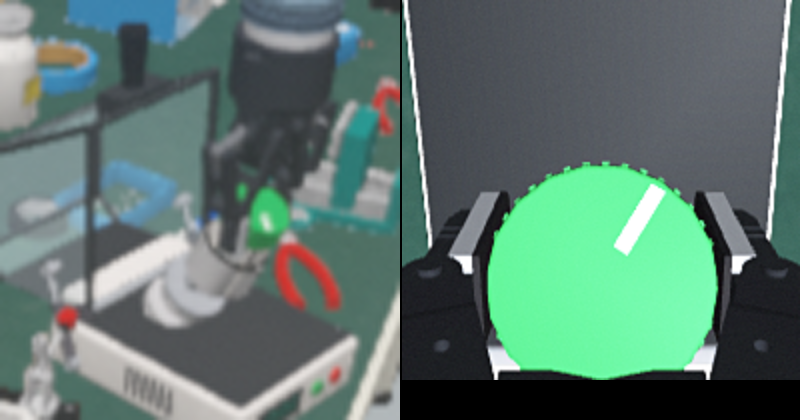

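The jar has pivoted: the lid is now almost face-on to the wrist camera along a ray about 31° from vertical, so the tilt is near 30°. I'm backing off along the shaft axis.

Emit:
apply_moves(motion=[[[0,0,0,0,0],[0,0,0,0,0],[0,0.06,0,-0.11,0],[0,0.06,0,-0.11,0],[0,0,0,0,0],[0,0,0,0,0],[0,0,0,0,0],[0,0,0,0,0]]])

```text
t: 17.45
eef_pos: [0.4309, -0.3311, 0.1507]
ee_rot: [0.195, 0.981, 0.0, -0.0]
force: [0.1, 0.6, -3.3]
gripper_width: 0.0505
grip_force: 65.6
```

```bash
cat > tilt.py <<'E'
from h import *
st()
w=snap('wrist','w8.png');m=cv2.inRange(cv2.cvtColor(w,cv2.COLOR_RGB2HSV),(45,100,50),(75,255,255))
ci=camera_info('wrist');K=ci['K'];W=np.linalg.inv(ci['tool_from_camera'])
# bright top face = lighter green
hsv=cv2.cvtColor(w,cv2.COLOR_RGB2HSV);print('col rows u=257',[(v,w[v,240].tolist()) for v in range(195,226,2)])
cn=max(cv2.findContours(m,0,1)[0],key=cv2.contourArea);x,y,a,b=cv2.boundingRect(cn);print('bbox',x,y,a,b)
pr=lambda p:(lambda c:(round(K[0,0]*c[0]/-c[2]+K[0,2],1),round(K[1,1]*-c[1]/-c[2]+K[1,2],1)))(W[:3,:3]@np.array(p)+W[:3,3])
# predicted lid top front edge / bottom-of-lid front edge for tilts (pivot h=69 -> tool z=-.0212)
for t in(22,25,28,31,34):
    c,s=np.cos(np.radians(t)),np.sin(np.radians(t))
    f=lambda r,h:(s*h+c*r,0,-.0212-(c*h-s*r)) 
    print(t,'top front',pr(f(.026,.011)),'lower lid front',pr(f(.026,-.011)),'carrier front',pr(f(.0285,-.028)),'top centre',pr(f(0,.011)))
E
python3 tilt.py
```

```text
17.45 pos [ 0.4309 -0.3311  0.1507] mixer-rel mm [-61.7  -0.1  64.4] yaw 157.5 F [ 0.1  0.6 -3.3] M [ 0.01 -0.02 -0.04] w 0.0505 66
col rows u=257 [(195, [80, 85, 91]), (197, [82, 85, 91]), (199, [81, 85, 90]), (201, [81, 86, 91]), (203, [83, 88, 94]), (205, [81, 85, 90]), (207, [81, 85, 90]), (209, [81, 85, 91]), (211, [80, 83, 90]), (213, [69, 120, 90]), (215, [80, 234, 128]), (217, [93, 245, 148]), (219, [107, 249, 165]), (221, [104, 247, 160]), (223, [104, 247, 161]), (225, [106, 248, 163])]
bbox 199 211 116 109
22 top front (np.float64(257.1), np.float64(203.8)) lower lid front (np.float64(257.0), np.float64(206.2)) carrier front (np.float64(256.9), np.float64(203.5)) top centre (np.float64(257.1), np.float64(261.0))
25 top front (np.float64(257.1), np.float64(202.9)) lower lid front (np.float64(257.0), np.float64(207.5)) carrier front (np.float64(256.9), np.float64(206.1)) top centre (np.float64(257.1), np.float64(259.7))
28 top front (np.float64(257.1), np.float64(202.1)) lower lid front (np.float64(257.0), np.float64(208.8)) carrier front (np.float64(256.9), np.float64(208.8)) top centre (np.float64(257.1), np.float64(258.4))
31 top front (np.float64(257.1), np.float64(201.4)) lower lid front (np.float64(257.0), np.float64(210.2)) carrier front (np.float64(256.9), np.float64(211.5)) top centre (np.float64(257.1), np.float64(257.1))
34 top front (np.float64(257.1), np.float64(201.0)) lower lid front (np.float64(257.0), np.float64(211.8)) carrier front (np.float64(256.9), np.float64(214.4)) top centre (np.float64(257.1), np.float64(255.8))
```

Emit:
apply_moves(motion=[[[0,0.1,0,-0.2,0],[0,0.1,0,-0.2,0],[0,0.1,0,-0.2,0],[0,0.1,0,-0.2,0],[0,0,0,0,0],[0,0,0,0,0],[0,0,0,0,0],[0,0,0,0,0]]])

```text
t: 18.3
eef_pos: [0.4163, -0.325, 0.1829]
ee_rot: [0.195, 0.981, 0.0, -0.0]
force: [-0.3, -0.5, -2.8]
gripper_width: 0.0506
grip_force: 65.5
```

```bash
cat > sil.py <<'E'
from h import *
st();s=telemetry.state()
b=snap('side','b9.png');b2=cv2.imread('pics/b2.png')[:,:,::-1]
d=np.abs(b.astype(int)-b2).max(2)
ci=camera_info('side');W=np.linalg.inv(ci['world_from_camera']);K=ci['K']
def pr(p): c=W[:3,:3]@p+W[:3,3];return np.array([K[0,0]*c[0]/-c[2]+K[0,2],K[1,1]*-c[1]/-c[2]+K[1,2]])
a=np.radians(YW);fr=-np.array([np.cos(a),np.sin(a),0]);z=np.array([0,0,1.])
lid=s['eef_pos']+.0014*fr+.0359*z
print('lid px',pr(lid).round(1))
for t in(20,25,30,35):
    ax=np.sin(np.radians(t))*fr+np.cos(np.radians(t))*z;e=pr(lid-.08*ax);print(t,'bottom px',e.round(1),'img dir deg',np.degrees(np.arctan2(*(e-pr(lid)))).round(1))
c=pr(lid).astype(int)
print('green centroid',blobs(b,(45,100,50),(75,255,255),40)[0])
u0=c[0]-30
print('cols from',u0)
g=cv2.cvtColor(b,cv2.COLOR_RGB2GRAY)
for v in range(c[1]-8,c[1]+44,2): print(v,' '.join('%3d'%x for x in g[v,u0:u0+46]))
E
python3 sil.py
```

```text
18.3 pos [ 0.4163 -0.325   0.1829] mixer-rel mm [-77.6  -0.2  96.6] yaw 157.5 F [-0.3 -0.5 -2.8] M [0.   0.09 0.01] w 0.0506 66
lid px [333.6  98.3]
20 bottom px [322.9 117. ] img dir deg -29.8
25 bottom px [321.4 115.5] img dir deg -35.3
30 bottom px [320.  113.9] img dir deg -41.1
35 bottom px [318.7 112.1] img dir deg -47.1
green centroid [(array([335.3, 101.2]), np.int32(122)), (array([248. , 169.5]), np.int32(278)), (array([133.3, 230.1]), np.int32(49))]
cols from 303
90 125 125 123 123 124 124 124 122  96  73  73  91  96  96  96  95  70  58  62  69  68  60  57  58  59  62  70  76  85  85  74  66  63  58  60  69  76  78  66  58  60  61  69  81  85  93
92 127 126 125 125 126 126 125 122  92  71  72  93  97  98  97  95  71  57  56  56  58  57  58  58  61  77  95  81  71  70  67  63  67  85  82  68  65  66  63  59  61  69  90  98  98  99
94 127 126 126 125 126 125 124 121  93  72  77  93  97  97  96  96  73  61  60  62  72  63  59  61  65 101 126 102  72  69  99 120 120 112  91  71  63  65  85 120  99  91  98  97  99 100
96 128 127 125 125 126 124 124 120  87  70  79  92  96  95  9
[... 3560 characters left out ...]
  82  82  82  82  82  83  82  82  84  82  83  82  81  81  83  82  82  82  83  82  82  82  84  86  90  93  97 100 101 101 102 102 102 103
136 160 157 141 127 108  91  85  83  83  82  82  83  81  83  82  82  82  83  83  83  83  83  82  82  82  82  82  82  82  83  84  83  83  83  83  83  82  84  85  87  92 104 100 100 102 103
138  83  83  82  82  83  84  83  83  83  84  82  83  83  83  82  82  82  84  83  82  82  83  83  83  83  83  83  84  82  84  83  83  83  82  83  83  84  84  84  84  84  85  86  94 119 121
140  84  82  82  83  82  83  81  83  82  82  83  83  82  82  83  82  82  82  82  83  83  84  82  83  84  84  83  84  83  84  82  83  83  84  83  83  83  82  84  84  94 123 165 200 220 207
```

```bash
cat > ext.py <<'E'
from h import *
s=telemetry.state()
a=np.radians(YW);fr=-np.array([np.cos(a),np.sin(a),0]);z=np.array([0,0,1.]);y=np.array([-np.sin(a),np.cos(a),0])
def mk(cam):
    ci=camera_info(cam);W=np.linalg.inv(ci['world_from_camera']);K=ci['K']
    def pr(p): c=p@W[:3,:3].T+W[:3,3];return np.stack([K[0,0]*c[...,0]/-c[...,2]+K[0,2],K[1,1]*-c[...,1]/-c[...,2]+K[1,2]],-1)
    return pr
th=np.linspace(0,2*np.pi,90)[:,None]
for cam in('side','scene'):
  pr=mk(cam)
  for t in(18,22,26,30,34):
    lid=s['eef_pos']+.0014*fr+.0359*z
    ax=np.sin(np.radians(t))*fr+np.cos(np.radians(t))*z;f2=np.cos(np.radians(t))*fr-np.sin(np.radians(t))*z
    q=pr(lid-.08*ax+.0285*(np.cos(th)*f2+np.sin(th)*y));l=pr(lid+.026*(np.cos(th)*f2+np.sin(th)*y));e=pr(lid-.039*ax+.0285*(np.cos(th)*f2+np.sin(th)*y))
    i=q[:,0].argmin();print(cam,t,'bottom: left',q[i].round(1),'low',q[q[:,1].argmax()].round(1),'right',q[q[:,0].argmax()].round(1),'carrier top left',e[e[:,0].argmin()].round(1),'right',e[e[:,0].argmax()].round(1),'| lid box',l.min(0).round(1),l.max(0).round(1))
E
python3 ext.py
```

```text
side 18 bottom: left [315.  115.5] low [326.5 124.1] right [332.  119.9] carrier top left [319.8 105.8] right [337.2 110.4] | lid box [325.4  92.4] [341.8 104.4]
side 22 bottom: left [314. 114.] low [325.  123.3] right [330.5 119.1] carrier top left [319.4 104.8] right [336.4 110.2] | lid box [325.6  92. ] [341.6 104.8]
side 26 bottom: left [313.  112.9] low [324.1 122.4] right [329.2 117.7] carrier top left [319.  103.9] right [335.6 109.4] | lid box [325.8  91.6] [341.3 105.1]
side 30 bottom: left [312.1 111.3] low [322.7 121.4] right [327.8 116.7] carrier top left [318.6 103.4] right [334.8 109. ] | lid box [326.   91.2] [341.1 105.5]
side 34 bottom: left [311.2 109.7] low [321.4 120.4] right [326.5 115. ] carrier top left [318.3 102.5] right [334.  108.6] | lid box [326.2  90.9] [340.8 105.8]
scene 18 bottom: left [289.7 283.8] low [299.6 294.3] right [310. 284.] carrier top left [286.2 280.7] right [307.2 280.8] | lid box [283.5 267.3] [303.4 287.7]
scene 22 bottom: left [291.8 283.5] low [301.6 293.9] right [311.9 283.4] carrier top left [287.4 280.6] right [308.1 280.5] | lid box [283.7 267.3] [303.3 287.8]
scene 26 bottom: left [293.9 283.1] low [303.5 293.4] right [313.6 282.7] carrier top left [288.5 280.5] right [308.9 280.1] | lid box [284.  267.3] [303.  287.8]
scene 30 bottom: left [296.  282.7] low [305.5 292.9] right [315.3 282.1] carrier top left [289.7 280.4] right [309.6 279.7] | lid box [284.2 267.2] [302.8 287.8]
scene 34 bottom: left [298.1 282.3] low [307.4 292.4] right [316.9 281.4] carrier top left [290.9 280.2] right [310.2 279.3] | lid box [284.6 267.2] [302.5 287.8]
```

Emit:
apply_moves(motion=[[[0,-0.155,0,0.205,0],[0,-0.155,0,0.205,0],[0,-0.155,0,0.205,0],[0,-0.15,0,0.205,0],[0,0,0,0,0],[0,0,0,0,0],[0,0,0,0,0],[0,0,0,0,0]]])

```text
t: 19.15
eef_pos: [0.4393, -0.3346, 0.1508]
ee_rot: [0.195, 0.981, -0.0, 0.0]
force: [-0.0, 0.2, -2.3]
gripper_width: 0.0505
grip_force: 65.5
```

```bash
python3 -c "
from h import *
st()"
```

```text
19.15 pos [ 0.4393 -0.3346  0.1508] mixer-rel mm [-52.6  -0.1  64.5] yaw 157.5 F [-0.   0.2 -2.3] M [-0.03  0.05 -0.02] w 0.0505 65
```

Emit:
apply_moves(motion=[[[0,-0.025,0,0.043,0],[0,-0.025,0,0.043,0],[0,-0.025,0,0.043,0],[0,-0.025,0,0.043,0],[0,-0.025,0,0.043,0],[0,-0.025,0,0.043,0],[0,0,0,0,0],[0,0,0,0,0]]])

```text
t: 19.95
eef_pos: [0.4409, -0.3354, 0.1471]
ee_rot: [0.196, 0.981, -0.001, -0.007]
force: [-24.3, 13.7, 42.7]
gripper_width: 0.0506
grip_force: 69.9
```

```bash
python3 -c "
from h import *
st()"
```

```text
19.95 pos [ 0.4409 -0.3354  0.1471] mixer-rel mm [-50.9  -0.2  60.8] yaw 157.4 F [-24.3  13.7  42.7] M [2.48 4.43 0.03] w 0.0506 70
```

Emit:
apply_moves(motion=[[[0,0.062,0,-0.108,0],[0,-0.011,0,-0.006,0],[0,-0.011,0,-0.006,0],[0,-0.011,0,-0.006,0],[0,-0.011,0,-0.006,0],[0,-0.011,0,-0.006,0],[0,-0.011,0,-0.006,0],[0,0,0,0,0]]])

```text
t: 20.75
eef_pos: [0.442, -0.3359, 0.1483]
ee_rot: [0.196, 0.981, -0.0, -0.004]
force: [-11.6, 5.7, 16.2]
gripper_width: 0.051
grip_force: 66.8
```

```bash
cat >> h.py <<'E'
def ax():
    s=telemetry.state();m=mx(s['eef_pos']);F=s['force'];a=np.radians(YW);fx=F[0]*np.cos(a)+F[1]*np.sin(a);fy=-F[0]*np.sin(a)+F[1]*np.cos(a);fz=F[2]+2.9
    print('t',round(s['t'],2),'mix',m,'axial',round(-.5*m[0]+.866*m[2],1),'fx',round(.866*m[0]+.5*m[2],1),'| F axial',round(-.5*fx+.866*fz,1),'fx',round(.866*fx+.5*fz,1),'y',round(fy,1),'M',s['moment'].round(2),'yaw',round(yaw(s),1))
E
python3 -c "
from h import *
ax()"
```

```text
t 20.75 mix [-49.7  -0.2  62. ] axial 78.5 fx -12.0 | F axial 23.0 fx -1.7 y 0.7 M [1.16 2.38 0.06] yaw 157.4
```

Emit:
apply_moves(motion=[[[0,-0.015,0,-0.008,0],[0,-0.015,0,-0.008,0],[0,-0.015,0,-0.008,0],[0,-0.015,0,-0.008,0],[0,-0.015,0,-0.008,0],[0,-0.015,0,-0.008,0],[0,0,0,0,0],[0,0,0,0,0]]])

```text
t: 21.55
eef_pos: [0.443, -0.3363, 0.149]
ee_rot: [0.196, 0.981, 0.0, -0.007]
force: [-14.4, 7.0, 16.8]
gripper_width: 0.0506
grip_force: 66.9
```

```bash
python3 -c "
from h import *
ax()"
```

```text
t 21.55 mix [-48.6  -0.3  62.7] axial 78.6 fx -10.7 | F axial 25.0 fx -4.0 y 0.8 M [1.47 2.91 0.05] yaw 157.4
```

```bash
cat > lid.py <<'E'
from h import *
w=snap('wrist','w10.png')
def meas(w,nm):
    m=cv2.inRange(cv2.cvtColor(w,cv2.COLOR_RGB2HSV),(45,100,50),(80,255,255))
    # bright top face only
    m2=m&((w[:,:,1]>200).astype(np.uint8)*255)
    cn=max(cv2.findContours(m2,0,1)[0],key=cv2.contourArea);x,y,a,b=cv2.boundingRect(cn)
    h=cv2.convexHull(cn)[:,0,:];h=h[h[:,1]<y+75];e=cv2.fitEllipse(cn[(cn[:,0,1]<y+80)])
    ws=[(v,int((m2[v]>0).nonzero()[0].ptp()) if hasattr(np.ndarray,'ptp') else int(np.ptp((m2[v]>0).nonzero()[0]))) for v in range(y+30,y+90,6)]
    W=(w.min(2)>200).astype(np.uint8);W[:y]=0;W[y+70:]=0;W[:,:x+25]=0;W[:,x+a-15:]=0
    n,l,st_,c=cv2.connectedComponentsWithStats(W);k=1+np.argmax(st_[1:,4]);r=cv2.minAreaRect(np.argwhere(l==k)[:,::-1].astype(np.float32))
    print(nm,'box',x,y,a,b,'ell',[np.round(q,1) for q in e],'line',np.round(r[0],1),np.round(r[1],1),round(r[2],1));print('   widths',ws)
for f in('w5','w6','w7','w8'): meas(cv2.imread(f'pics/{f}.png')[:,:,::-1],f)
meas(w,'now')
E
python3 lid.py
```

```text
Traceback (most recent call last):
  File "lid.py", line 13, in <module>
    for f in('w5','w6','w7','w8'): meas(cv2.imread(f'pics/{f}.png')[:,:,::-1],f)
                                   ~~~~^^^^^^^^^^^^^^^^^^^^^^^^^^^^^^^^^^^^^^^^^
  File "lid.py", line 9, in meas
    ws=[(v,int((m2[v]>0).nonzero()[0].ptp()) if hasattr(np.ndarray,'ptp') else int(np.ptp((m2[v]>0).nonzero()[0]))) for v in range(y+30,y+90,6)]
               ^^^^^^^^^^^^^^^^^^^^^^^^^^
AttributeError: `ptp` was removed from the ndarray class in NumPy 2.0. Use np.ptp(arr, ...) instead.
```

```bash
sed -i "s/ws=\[.*/ws=[(v,int(np.ptp((m2[v]>0).nonzero()[0]))) for v in range(y+30,y+90,6)]/; s/^w=snap.*/w=cv2.imread('pics\/w10.png')[:,:,::-1]/" lid.py; python3 lid.py
```

```text
w5 box 201 224 112 95 ell [array([256.3, 272.4]), array([ 96.9, 111. ]), np.float64(95.7)] line [275.3 249.6] [ 8.4 35.4] 36.9
   widths [(254, 103), (260, 108), (266, 110), (272, 110), (278, 110), (284, 107), (290, 103), (296, 97), (302, 89), (308, 76)]
w6 box 201 223 112 97 ell [array([256.4, 271.4]), array([ 96.4, 111.8]), np.float64(93.6)] line [275.2 249.4] [ 8.4 35.2] 36.9
   widths [(253, 102), (259, 108), (265, 110), (271, 109), (277, 110), (283, 107), (289, 103), (295, 98), (301, 90), (307, 78)]
w7 box 200 211 115 109 ell [array([256.5, 271.2]), array([113.9, 118. ]), np.float64(0.4)] line [275.2 239.1] [ 8.4 37. ] 31.0
   widths [(241, 99), (247, 105), (253, 108), (259, 111), (265, 113), (271, 113), (277, 113), (283, 111), (289, 110), (295, 105)]
w8 box 200 211 114 108 ell [array([256.4, 271.4]), array([113.7, 117.8]), np.float64(2.9)] line [275.2 239.9] [ 8.4 37. ] 31.0
   widths [(241, 99), (247, 105), (253, 108), (259, 111), (265, 113), (271, 113), (277, 113), (283, 111), (289, 110), (295, 105)]
now box 200 211 115 108 ell [array([256.5, 271. ]), array([114. , 116.4]), np.float64(4.1)] line [275.4 240.1] [ 8.4 37.2] 31.4
   widths [(241, 99), (247, 105), (253, 108), (259, 111), (265, 113), (271, 113), (277, 113), (283, 111), (289, 110), (295, 106)]
```

Emit:
apply_moves(motion=[[[0,0.05,0,-0.087,0],[0,0.05,0,-0.087,0],[0,-0.065,0,-0.037,0],[0,-0.025,0,0.043,0],[0,-0.025,0,0.043,0],[0,-0.025,0,0.043,0],[0,-0.02,0,0.035,0],[0,0,0,0,0]]])

```text
t: 22.4
eef_pos: [0.4504, -0.339, 0.1493]
ee_rot: [0.195, 0.981, 0.0, -0.0]
force: [-0.5, -0.3, -3.3]
gripper_width: 0.0505
grip_force: 65.8
```

```bash
python3 -c "
from h import *
ax()"
```

```text
t 22.4 mix [-40.7   0.2  63. ] axial 74.9 fx -3.7 | F axial -0.1 fx -0.5 y -0.5 M [-0.01  0.06  0.  ] yaw 157.5
```

Emit:
apply_moves(motion=[[[0,-0.025,0,0.043,0],[0,-0.025,0,0.043,0],[0,-0.025,0,0.043,0],[0,-0.025,0,0.043,0],[0,0,0,0,0],[0,0,0,0,0],[0,0,0,0,0],[0,0,0,0,0]]])

```text
t: 23.2
eef_pos: [0.4534, -0.3403, 0.142]
ee_rot: [0.195, 0.981, 0.0, -0.001]
force: [-1.4, 1.7, -6.0]
gripper_width: 0.0505
grip_force: 65.5
```

```bash
python3 -c "
from h import *
ax()"
```

```text
t 23.2 mix [-37.5   0.2  55.7] axial 67.0 fx -4.6 | F axial -1.7 fx -3.2 y 1.1 M [ 0.42  0.6  -0.  ] yaw 157.5
```

Emit:
apply_moves(motion=[[[0,-0.025,0,0.043,0],[0,-0.025,0,0.043,0],[0,-0.025,0,0.043,0],[0,0,0,0,0],[0,0,0,0,0],[0,0,0,0,0],[0,0,0,0,0],[0,0,0,0,0]]])

```text
t: 24.0
eef_pos: [0.4557, -0.3411, 0.1372]
ee_rot: [0.195, 0.981, 0.0, -0.002]
force: [-4.8, 2.8, -2.8]
gripper_width: 0.0507
grip_force: 65.5
```

```bash
python3 -c "
from h import *
ax()"; sed -i "s/^w=cv2.*/w=snap('wrist','w11.png')/;s/^for f in.*//" lid.py; python3 lid.py
```

```text
t 24.0 mix [-35.1   0.4  50.9] axial 61.6 fx -4.9 | F axial 2.8 fx -4.7 y 0.7 M [0.83 1.2  0.02] yaw 157.5
now box 200 211 114 108 ell [array([256.5, 271.3]), array([113.8, 117. ]), np.float64(2.6)] line [275.3 240.3] [ 8.4 37.2] 31.0
   widths [(241, 98), (247, 103), (253, 108), (259, 111), (265, 113), (271, 113), (277, 113), (283, 111), (289, 109), (295, 105)]
```

Emit:
apply_moves(motion=[[[0,-0.015,0,0.048,0],[0,-0.02,0,0.045,0],[0,-0.025,0,0.043,0],[0,-0.025,0,0.043,0],[0,0,0,0,0],[0,0,0,0,0],[0,0,0,0,0],[0,0,0,0,0]]])

```text
t: 24.85
eef_pos: [0.4578, -0.3419, 0.1314]
ee_rot: [0.195, 0.981, 0.0, -0.003]
force: [-9.1, 6.8, 6.2]
gripper_width: 0.0505
grip_force: 66.5
```

```bash
python3 -c "
from h import *
ax()"
```

```text
t 24.85 mix [-32.8   0.4  45.1] axial 55.5 fx -5.9 | F axial 13.4 fx -5.0 y 2.7 M [ 1.23  2.09 -0.05] yaw 157.5
```

Emit:
apply_moves(motion=[[[0,-0.02,0,0.046,0],[0,-0.02,0,0.046,0],[0,-0.02,0,0.046,0],[0,0,0,0,0],[0,0,0,0,0],[0,0,0,0,0],[0,0,0,0,0],[0,0,0,0,0]]])

```text
t: 25.65
eef_pos: [0.4579, -0.342, 0.1285]
ee_rot: [0.196, 0.981, -0.0, -0.007]
force: [-19.9, 10.9, 24.7]
gripper_width: 0.0511
grip_force: 68.3
```

```bash
python3 -c "
from h import *
ax()"
```

```text
t 25.65 mix [-32.6   0.4  42.2] axial 52.8 fx -7.1 | F axial 35.1 fx -5.7 y 2.2 M [ 2.17  3.9  -0.  ] yaw 157.4
```

Emit:
apply_moves(motion=[[[0,0.02,0,0.03,0],[0,0.02,0,0.03,0],[0,0.02,0,0.02,0],[0,0.02,0,0.02,0],[0,0,0,0,0],[0,0,0,0,0],[0,0,0,0,0],[0,0,0,0,0]]])

```text
t: 26.45
eef_pos: [0.457, -0.3417, 0.1273]
ee_rot: [0.195, 0.981, -0.001, -0.005]
force: [-22.3, 12.2, 33.9]
gripper_width: 0.0505
grip_force: 68.7
```

```bash
python3 -c "
from h import *
ax()"; python3 lid.py
```

```text
t 26.45 mix [-33.6   0.3  41. ] axial 52.3 fx -8.6 | F axial 44.5 fx -3.5 y 2.5 M [2.34 4.02 0.14] yaw 157.5
now box 200 211 115 109 ell [array([256.5, 271.2]), array([114.1, 118.2]), np.float64(0.3)] line [275.2 239.1] [ 8.4 37. ] 31.0
   widths [(241, 99), (247, 105), (253, 109), (259, 111), (265, 113), (271, 114), (277, 113), (283, 111), (289, 110), (295, 105)]
```

Emit:
apply_moves(motion=[[[0,0.05,0,-0.087,0],[1,0,0,0,0],[1,0,0,0,0],[1,0,0,0,0],[1,0,0,0,0],[1,0,0,-0.4,0],[1,0,0,-0.8,0],[1,0.2,0,-0.8,0]]])

```text
t: 27.3
eef_pos: [0.451, -0.3389, 0.2059]
ee_rot: [0.195, 0.981, 0.001, 0.001]
force: [0.3, -0.1, 0.9]
gripper_width: 0.0854
grip_force: 0.0
```

Emit:
apply_moves(motion=[[[0,0.2,0,-0.5,0],[0,0,0,-0.5,0],[0,0,0,0,0],[0,0,0,0,0],[0,0,0,0,0],[0,0,0,0,0],[0,0,0,0,0],[0,0,0,0,0]]])

```text
t: 28.1
eef_pos: [0.4425, -0.3357, 0.2437]
ee_rot: [0.195, 0.981, 0.0, -0.0]
force: [0.3, -0.0, -0.1]
gripper_width: -0.0003
grip_force: 0.0
```

```bash
cat > lid2.py <<'E'
from h import *
ax();s=telemetry.state();w=snap('wrist','w12.png')
m=cv2.inRange(cv2.cvtColor(w,cv2.COLOR_RGB2HSV),(45,100,50),(80,255,255))
cn=max(cv2.findContours(m,0,1)[0],key=cv2.contourArea);e=cv2.fitEllipse(cv2.convexHull(cn));print('box',cv2.boundingRect(cn),'ell',e)
bm=((w[:,:,1]>215)&(m>0)).astype(np.uint8);c2=max(cv2.findContours(bm,0,1)[0],key=cv2.contourArea);e2=cv2.fitEllipse(cv2.convexHull(c2));print('bright',cv2.boundingRect(c2),e2)
ci=camera_info('wrist');K=ci['K'];T=np.eye(4);T[:3,:3]=R.from_quat(s['ee_rot']).as_matrix();T[:3,3]=s['eef_pos'];T=T@ci['tool_from_camera']
W=np.linalg.inv(T)
def pr(p): c=p@W[:3,:3].T+W[:3,3];return np.stack([K[0,0]*c[...,0]/-c[...,2]+K[0,2],K[1,1]*-c[...,1]/-c[...,2]+K[1,2]],-1)
a=np.radians(YW);x=np.array([np.cos(a),np.sin(a),0]);y=np.array([-x[1],x[0],0]);z=np.array([0,0,1.])
t=np.radians(30);A=np.cos(t)*z-np.sin(t)*x;F=np.cos(t)*x+np.sin(t)*z
th=np.linspace(0,2*np.pi,180)[:,None]
for d in(0,.002,.004):
    q=pr(SEAT+(.08+d)*A+.026*(np.cos(th)*F+np.sin(th)*y));print('pred seated+',d,'box',q.min(0).round(1),q.max(0).round(1),'c',pr(SEAT+(.08+d)*A).round(1))
    l=pr(SEAT+(.058+d)*A+.026*(np.cos(th)*F+np.sin(th)*y));print('   lid low ring',l.min(0).round(1),l.max(0).round(1))
    k=pr(SEAT+d*A+.0285*(np.cos(th)*F+np.sin(th)*y));print('   carrier bottom',k.min(0).round(1),k.max(0).round(1))
g=cv2.cvtColor(w,cv2.COLOR_RGB2GRAY);u=int(e[0][0])
print('column',u,[(v,w[v,u].tolist()) for v in list(range(int(e[0][1]-e[1][1]/2)-14,int(e[0][1]-e[1][1]/2)+6,2))])
print('below',[(v,w[v,u].tolist()) for v in range(int(e[0][1]+e[1][1]/2)-4,min(383,int(e[0][1]+e[1][1]/2)+30),2)])
W_=(w.min(2)>200).astype(np.uint8)*cv2.erode(cv2.fillPoly(np.zeros_like(m),[cv2.convexHull(cn)],1),np.ones((9,9)));r=cv2.minAreaRect(np.argwhere(W_>0)[:,::-1].astype(np.float32));print('line',r)
E
python3 lid2.py
```

```text
t 28.1 mix [-49.3   0.2 157.4] axial 161.0 fx 36.0 | F axial 2.3 fx 1.6 y 0.1 M [ 0.03  0.01 -0.08] yaw 157.5
box (437, 171, 75, 69) ell ((482.5271911621094, 203.75953674316406), (41.68345260620117, 160.01893615722656), 66.83625030517578)
bright (227, 175, 59, 55) ((256.4609680175781, 203.60899353027344), (57.83414077758789, 58.63831329345703), 78.06295013427734)
pred seated+ 0 box [227.  176.4] [285.8 234.2] c [256.4 204.5]
   lid low ring [229.2 183. ] [283.3 236.3]
   carrier bottom [231.6 194.2] [280.5 242.8]
pred seated+ 0.002 box [226.8 175.8] [286. 234.] c [256.4 204.1]
   lid low ring [229.  182.4] [283.5 236.1]
   carrier bottom [231.4 193.8] [280.6 242.7]
pred seated+ 0.004 box [226.5 175.1] [286.3 233.7] c [256.4 203.6]
   lid low ring [228.9 181.9] [283.7 236. ]
   carrier bottom [231.3 193.4] [280.8 242.6]
column 482 [(109, [59, 104, 93]), (111, [63, 107, 98]), (113, [65, 108, 99]), (115, [67, 109, 98]), (117, [71, 112, 102]), (119, [64, 105, 94]), (121, [64, 107, 98]), (123, [64, 107, 95]), (125, [65, 111, 99]), (127, [63, 109, 95])]
below [(279, [139, 140, 146]), (281, [107, 109, 112]), (283, [107, 108, 111]), (285, [101, 107, 108]), (287, [96, 95, 99]), (289, [96, 97, 99]), (291, [97, 97, 102]), (293, [119, 112, 118]), (295, [59, 105, 95]), (297, [59, 104, 94]), (299, [60, 106, 95]), (301, [60, 103, 94]), (303, [67, 108, 96]), (305, [76, 115, 103]), (307, [63, 102, 93]), (309, [65, 108, 98]), (311, [71, 112, 103])]
line ((476.0, 202.99998474121094), (21.303205490112305, 63.104461669921875), 67.30620574951172)
```

Wrist numbers: lid ellipse centre (256.5,203.6) against (256.4,204.5) predicted for a fully seated jar. I'm now pressing it home with closed fingers.

Emit:
apply_moves(motion=[[[0,0.04,0,0.5,0],[0,0.04,0,0.5,0],[0,0.04,0,0.5,0],[0,0.04,0,0.5,0],[0,-0.03,0,0.052,0],[0,-0.03,0,0.052,0],[0,-0.03,0,0.052,0],[0,-0.03,0,0.052,0]]])

```text
t: 28.95
eef_pos: [0.4424, -0.3359, 0.1572]
ee_rot: [0.195, 0.981, -0.001, 0.001]
force: [0.2, -0.5, 1.6]
gripper_width: 0.0001
grip_force: 1.1
```

```bash
python3 -c "
from h import *
ax()"
```

```text
t 28.95 mix [-49.3  -0.1  70.9] axial 86.0 fx -7.2 | F axial 3.7 fx 2.6 y -0.4 M [ 0.09  0.08 -0.  ] yaw 157.5
```

Emit:
apply_moves(motion=[[[0,-0.025,0,0.043,0],[0,-0.025,0,0.043,0],[0,-0.025,0,0.043,0],[0,-0.025,0,0.043,0],[0,0,0,0,0],[0,0,0,0,0],[0,0,0,0,0],[0,0,0,0,0]]])

```text
t: 29.75
eef_pos: [0.4428, -0.3363, 0.1564]
ee_rot: [0.196, 0.981, -0.002, -0.005]
force: [-18.9, 9.3, 38.7]
gripper_width: -0.0002
grip_force: 22.2
```

```bash
python3 -c "
from h import *
ax()"
```

```text
t 29.75 mix [-48.8  -0.3  70.1] axial 85.1 fx -7.2 | F axial 46.6 fx 2.6 y 1.1 M [ 2.07  3.99 -0.06] yaw 157.4
```

Emit:
apply_moves(motion=[[[0,0.15,0,-0.26,0],[0,0.3,0,0.175,0],[0,-0.025,0,0.043,0],[0,-0.025,0,0.043,0],[0,-0.025,0,0.043,0],[0,-0.025,0,0.043,0],[0,-0.025,0,0.043,0],[0,0,0,0,0]]])

```text
t: 30.55
eef_pos: [0.4298, -0.3311, 0.1484]
ee_rot: [0.196, 0.981, -0.001, -0.006]
force: [-17.2, 8.4, 34.2]
gripper_width: -0.0003
grip_force: 19.5
```

```bash
python3 -c "
from h import *
ax()"
```

```text
t 30.55 mix [-62.7  -0.5  62.1] axial 85.1 fx -23.2 | F axial 41.7 fx 2.0 y 1.0 M [1.78 3.82 0.02] yaw 157.4
```

Emit:
apply_moves(motion=[[[0,0.1,0,-0.174,0],[0,-0.3,0,-0.175,0],[0,-0.3,0,-0.175,0],[0,-0.025,0,0.043,0],[0,-0.025,0,0.043,0],[0,-0.025,0,0.043,0],[0,-0.02,0,0.035,0],[0,0,0,0,0]]])

```text
t: 31.35
eef_pos: [0.4563, -0.3416, 0.1649]
ee_rot: [0.195, 0.981, -0.002, -0.0]
force: [-12.2, 5.9, 32.4]
gripper_width: 0.0002
grip_force: 17.1
```

```bash
python3 -c "
from h import *
ax()"
```

```text
t 31.35 mix [-34.3   0.2  78.6] axial 85.2 fx 9.6 | F axial 37.4 fx 5.9 y 0.6 M [1.17 2.22 0.03] yaw 157.5
```

Contact levels at front, middle and rear of the lid agree (85.1, 85.1, 85.2 mm) along the 30° axis, so the jar is seated flush. Next I close the hood.

Emit:
apply_moves(motion=[[[0,0.05,0,-0.6,0],[0,0,0,-0.9,0],[0,0,0,-0.9,0],[0,0,0,-0.9,0],[0,-0.2,0,-0.9,0],[0,-0.7,0,-0.1,0],[0,-0.8,0,0,0],[0,-0.8,0,0,0]]])

```text
t: 32.15
eef_pos: [0.546, -0.3796, 0.3301]
ee_rot: [0.196, 0.981, -0.0, -0.0]
force: [1.1, 0.3, 0.6]
gripper_width: 0.0002
grip_force: 0.0
```

Emit:
apply_moves(motion=[[[0,-0.8,0,0,0],[0,-0.7,0,0,0],[0,-0.2,0,0,0],[0,0,0,0,0],[0,0,0,0,0],[0,0,0,0,0],[0,0,0,0,0],[0,0,0,0,0]]])

```text
t: 32.95
eef_pos: [0.6075, -0.4048, 0.3311]
ee_rot: [0.196, 0.981, -0.0, 0.0]
force: [0.9, 0.0, 0.2]
gripper_width: 0.0002
grip_force: 0.0
```

```bash
python3 - <<'E'
from h import *
ax();s=telemetry.state();print(s['eef_pos'])
w=snap('wrist','w20.png');g=cv2.cvtColor(w,cv2.COLOR_RGB2GRAY)
# knob prediction in wrist image at seat-rel (94,0), z .262
ci=camera_info('wrist');K=ci['K'];T=np.eye(4);T[:3,:3]=R.from_quat(s['ee_rot']).as_matrix();T[:3,3]=s['eef_pos'];W=np.linalg.inv(T@ci['tool_from_camera'])
a=np.radians(YW);x=np.array([np.cos(a),np.sin(a),0])
for xr,z in((.094,.262),(.096,.287),(.092,.234)):
    p=np.array([*SEAT[:2],z])+xr*x;c=W[:3,:3]@p+W[:3,3];print(xr,z,'px',(K[0,0]*c[0]/-c[2]+K[0,2]).round(1),(K[1,1]*-c[1]/-c[2]+K[1,2]).round(1))
for v in range(60,300,8): print(v,' '.join('%3d'%q for q in g[v,180:340:5]))
E
```

```text
t 32.95 mix [129.6   1.  244.8] axial 147.2 fx 234.6 | F axial 2.2 fx 2.2 y 0.4 M [ 0.01  0.04 -0.02] yaw 157.4
[ 0.60753812 -0.40478551  0.33108898]
0.094 0.262 px 255.9 157.2
0.096 0.287 px 255.8 165.9
0.092 0.234 px 256.0 149.9
60 100  95 101 101 255  85  89  87  87  85  88 104 121 148 175 241 239 205 202 204 105  97  98  96 104  99 103 255 102 102 104  99
68  99  98  99  99 255  83  89  89  87  88  88  86 115 136 162 178 184 202 209 210  94  96 100 100  97 103 102 171 108  98 103 103
76 100 102 101 103 153  86  83  89  84  88  90  75 245 192 164 182 198 201 224 255  87 101 101 101 101 100 104 110  97 100 103 103
84 100 105 100 109  71  82  87  84  86  88  88  88 255 253 151 193 195 220 253 255  94 103 103 100 104 104 101  85 102 101 110 102
92 106 104  98 101  89  81  89  88  90  86  88  84  89 131 255 254 254 255 213  87 102 100 100 102 106 103 104  97 106 105 105 105
100 102 103 104 105 103  84  86  84  85  88  88  89  88  90  88  85  86  94  98  99  97  99 103 101 104 106  88  51 101 113 102 102
108  45  43  54  56  68 178 172 126 127 128 130 134  87  89  94  93  96  64  64  6
[... 2385 characters left out ...]
 103 105 100 116 114 101 102 104 101 104
260 101 110  96 103 100 103 100 102 107  37  30  50  66  35  27  76 142  31  36  56  56  38  31 117 103 103 109 103  96  97 109 109
268  29  33  56  37  35 111  83  38  35  37  35  37  33  36  39  82  65  33  36  37  38  35  37  37  58  98  28  32  28  40  34  30
276  32  35  32  58  57  34  36  37  31  35  35  33  35  33  37  80  67  35  31  34  37  35  37  37  34  35  28  44  31  34  39  33
284  44  65  64  63  54  35  35  32  35  35  38  31  33  42  61  80  67  26  40  36  38  33  34  35  35  38  38  45  47  44  45  36
292  60  64  80  79  81  37  34  35  32  33  35  32  40  39  63  75 129  56  28  35  35  36  37  36  35  38  32  66  71  71  45  47
```

Emit:
apply_moves(motion=[[[0,0,-0.02,1,0],[0,0,0,0.95,0],[0,0.45,0,0,0],[0,0.45,0,0,0],[0,0.45,0,0,0],[0,0.45,0,0,0],[0,0.45,0,0.08,0],[0,0.45,0,0.1,0]]])

```text
t: 33.8
eef_pos: [0.5095, -0.365, 0.2473]
ee_rot: [0.195, 0.981, -0.001, 0.003]
force: [2.4, -2.3, 3.3]
gripper_width: -0.0001
grip_force: 1.4
```

```bash
python3 -c "
from h import *
ax()"
```

```text
t 33.8 mix [ 23.8  -0.7 161. ] axial 127.5 fx 101.1 | F axial 3.8 fx 5.8 y -1.2 M [-0.3  -0.43 -0.03] yaw 157.5
```

Emit:
apply_moves(motion=[[[0,0.4,0,0.15,0],[0,0.4,0,0.2,0],[0,0.4,0,0.25,0],[0,0.4,0,0.3,0],[0,0.35,0,0.2,0],[0,0,0,-1,0],[0,0,0,-1,0],[0,0,0,-1,0]]])

```text
t: 34.6
eef_pos: [0.4353, -0.3335, 0.3223]
ee_rot: [0.195, 0.981, -0.0, -0.001]
force: [0.7, -1.0, -0.1]
gripper_width: -0.0002
grip_force: 0.0
```

Emit:
apply_moves(motion=[[[0,0,0,-0.5,0],[0,0.5,0,0,0],[0,0.5,0,0,0],[0,0.5,0,0,0],[0,0.5,0,0,0],[0,0,0,0,0],[0,0,0,0,0],[0,0,0,0,0]]])

```text
t: 35.4
eef_pos: [0.363, -0.3035, 0.3415]
ee_rot: [0.195, 0.981, -0.0, 0.001]
force: [0.3, 0.7, 0.6]
gripper_width: 0.0002
grip_force: 0.0
```

```bash
python3 - <<'E'
from h import *
ax();s=telemetry.state();print(s['eef_pos'])
b=snap('side','b30.png');b0=cv2.imread('pics/b.png')[:,:,::-1];b2=cv2.imread('pics/b2.png')[:,:,::-1]
r=(slice(60,175),slice(262,360))
print('vs shut',np.abs(b[r].astype(int)-b0[r]).mean(),'vs open',np.abs(b[r].astype(int)-b2[r]).mean())
w=snap('wrist','w30.png');g=cv2.cvtColor(w,cv2.COLOR_RGB2GRAY)
for n in('side','wrist'):
    im=b if n=='side' else w
    for c,ar in blobs(im,(45,90,50),(78,255,255),30)[0]: print(n,c,ar)
print('knob col rows', [(v,g[v,240:285:5].tolist()) for v in range(100,260,10)])
E
```

```text
t 35.4 mix [-135.    -1.3  255.2] axial 288.5 fx 10.7 | F axial 3.0 fx 1.8 y 0.8 M [-0.02  0.01 -0.03] yaw 157.5
[ 0.36299619 -0.30354002  0.34152333]
vs shut 1.6157645666962437 vs open 18.717154687962143
side [333.9  25.1] 126
side [319.3 113.5] 154
side [247.9 169.4] 302
side [132.5 229.9] 85
side [144.7 281.6] 56
wrist [499.3 126.7] 79
wrist [243.  164.5] 32
wrist [425.2 234. ] 1727
knob col rows [(100, [224, 225, 226, 226, 226, 224, 225, 226, 227]), (110, [227, 226, 225, 226, 225, 223, 225, 226, 226]), (120, [227, 227, 226, 225, 227, 225, 225, 228, 236]), (130, [226, 227, 227, 233, 155, 255, 254, 255, 78]), (140, [255, 254, 255, 75, 98, 92, 89, 91, 89]), (150, [92, 100, 17, 33, 35, 102, 92, 90, 91]), (160, [89, 94, 14, 32, 31, 91, 89, 92, 90]), (170, [255, 255, 255, 31, 29, 255, 255, 255, 255]), (180, [73, 71, 72, 72, 71, 72, 75, 75, 146]), (190, [59, 59, 78, 75, 77, 74, 80, 77, 144]), (200, [140, 138, 138, 141, 139, 142, 142, 139, 141]), (210, [139, 141, 137, 140, 136, 141, 139, 139, 143]), (220, [139, 139, 138, 135, 137, 141, 143, 141, 141]), (230, [178, 138, 141, 24, 115, 138, 217, 139, 140]), (240, [36, 138, 136, 25, 76, 137, 154, 36, 35]), (250, [19, 139, 140, 23, 38, 139, 142, 31, 32])]
```

Emit:
apply_moves(motion=[[[0,0,0,-0.3,0],[0,0,0,0,0],[0,0,0,0,0],[0,0,0,0,0],[0,0,0,0,0],[0,0,0,0,0],[0,0,0,0,0],[0,0,0,0,0]]])

```text
t: 36.3
eef_pos: [0.3621, -0.3034, 0.3531]
ee_rot: [0.195, 0.981, 0.0, -0.0]
force: [-0.1, 0.2, -0.7]
gripper_width: -0.0002
grip_force: 0.0
```

```bash
python3 - <<'E'
from h import *
b=snap('side','b31.png').astype(int);b0=cv2.imread('pics/b.png')[:,:,::-1].astype(int)
d=np.abs(b-b0).max(2)
m=(d>40).astype(np.uint8);n,l,s,c=cv2.connectedComponentsWithStats(m)
for i in range(1,n):
    if s[i][4]>8: print(s[i],c[i].round(0))
print('knob region diff',d[130:150,425//4+240:360].mean(), 'blue jar',d[190:232,262:296].mean(),'hood top',d[80:100,290:345].mean())
E
```

```text
[ 348    0   40   61 1004] [368.  20.]
[ 422    0   42   74 1518] [440.  32.]
[485 107  27  40 307] [505. 133.]
[316 109  11  10  52] [321. 114.]
[308 129   4   3  11] [310. 130.]
[470 147  14  22  90] [476. 157.]
[483 150  25  52 503] [499. 179.]
[459 174  10  29 111] [463. 187.]
[500 201   9   2   9] [504. 202.]
[491 202  16  11 105] [498. 207.]
[234 252  24  41 760] [245. 272.]
knob region diff 1.05 blue jar 1.1575630252100841 hood top 1.1372727272727272
```

The side view now matches the shut hood at the start. The only differences are the jar inside the mixer, its empty spot on the bench, and the arm itself.

```bash
python3 -c "
from station import ticket
print(ticket.hand_in())"
```

```text
the job is handed in; nothing more can be done
None
```

The job is handed in at about 36 s: the hood was opened and stayed open, the green jar was put on the shaft with the flats aligned and released, and the hood is shut over it. Pressing the lid at three points showed it square to the shaft with no further travel. The final side view showed nothing else on the bench moved.

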